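# Cover the pile of glass plates

### The arm

A 6-joint arm with a two-finger parallel gripper is mounted at the origin on a cart in front of the work surface, level with it; the furniture and walls round the work are solid. World frame = base frame: x ahead of the robot, y to its left, z up, the work surface at z = 0. Lengths are in m, angles in degrees, forces in N, time in s.
With the tool pointing down it reaches from about 0.3 to 0.85 m from the base axis. Payload 4.2 kg.
Tool frame: the origin (TCP) lies at the very end of the fingers, on their centre line; the grasp point (between the pads) lies 19 mm behind it (r.pinch_z is the x of the grasp point in the tool frame, in m); x points along the fingers, z is the direction in which the jaws open and shut, and the axes are right-handed (so a half turn about x gives the same grasp; the last joint's range is limited). The gripper opens to 91 mm and grips with 3 to 60 N. Pads are 32 mm wide; open, the fingers measure 118 mm over their backs; the gripper's body (76 mm by 178 mm) begins 60 mm behind the grasp point.
Start: joints at [65.489, 18.312, 89.639, -0, 72.044, -1.146], TCP at [0.228, 0.528, 0.214] pointing down, gripper open.
Joint ranges: [-177.97, 177.97], [-48.28, 115.42], [12.27, 149.76], [-77.06, 257.06], [2.81, 150.46], [-146.56, 146.56]. Speed limits (degrees/s): [147.25, 147.25, 180, 180, 180, 180].

### API

Orientations are given as a 3x3 rotation matrix whose columns are the frame's x, y, z axes.
In Python, from workcell import r gives the robot as it stands.
- The arm moves only by the shell command python3 -m crank 'ROWS' [OPENING]. ROWS is JSON, a list of rows, each a list of 4 numbers: the shift along the tool's x, y, z in m, then the turn about the tool's x in rad. In form: [[x, y, z, spin], ...]. A call has 1 to 10 rows; each row is the pose to reach, as a shift and turn from the pose commanded when the call began, along the tool's axes at that moment; what a row does not reach only later rows make up. A row lasts 1/10 s, in which the tool goes at most 50 mm and 8.59 degrees, less where a joint would pass 70% of its speed; a pose out of reach is approached as far as the arm can. A call with a gripper value outside its range is refused whole. OPENING is the opening in per cent of the stroke, from 0 (shut) to 100 (fully open), set as the call begins (- or left out, the last holds). The fingers move at their own pace and stop on an object; the grip force is fixed at half the most. Time passes only in rows, so rows that repeat a pose let the fingers close. It gives the time, the measured TCP pose, the force and the opening at its end, in the units of the state.
- r.state(): the state, without advancing time (a new reading comes with each control period).
- r.get_image(name): name is "side" or "top" or "wrist"; returns the picture (480x640x3 uint8, blue, green, red); there is no depth.
- r.camera_params(name): a dict with "vfov" (degrees; the focal length in pixels is half the picture's height over the tangent of half this angle, whatever the lens; pixels are square), "cx", "cy" (the principal point, pixels), "R" (3x3) and "t" (3): a world point X has camera coordinates R X + t; the wrist camera has in their place "tool_from_camera" (4x4, takes a point from camera to tool coordinates, whose origin is the TCP and whose axes are the tool frame's). Camera axes: x right, y down, z forward; pixel columns grow to the right and rows downward; lengths in m; the calibration is good to about 2 mm. The wrist camera is an equidistant fisheye: a pixel r from the principal point sees the ray r / f radians off the axis. A picture is of the moment at which its call begins: read the wrist's pose just before it. camera_params takes no time and is no camera call.
- r.sign_off(): hands the job in, once; it reports no verdict.
The state is a dict: "time": time; "joint_positions": joint angles; "qvel": joint speeds; "joint_torque": joint torques, N m; "tool_pos": TCP position; "eef_rot": TCP orientation; "ft_force": force on the tool from outside, world axes, zero at the start; "torque": the same for the moment, N m; "gripper_width": finger opening in m.
Only numpy, scipy, OpenCV 4.12 (cv2) and the standard library are available. Lean on these libraries where they do the work, as an engineer would, in place of code of your own. Each camera call takes 0.05 s, during which the arm holds its last target.

### The job

Reach in under the top shelf of the white stand and slide the thin metal cover plate along its channel until its end sticks well out over the channel's open left-hand end but still lies on the stand. Then pinch the overhanging end, lift the plate off, lower it gently onto the pile of glass plates until it touches, and only then let go, leaving it flat, centred and square on the pile. Do not disturb the two closed tip boxes.

Things in the scene. Friction and masses are not known exactly. Their poses are not given: they have to be found in the camera images.
- station: White stand with a dark deck, fixed to the bench. Origin on the bench under it; x from its open front to its back panel, y along its channel (robot's left at yaw 0), z up. In mm: deck top = channel floor at z 60, x -50 to 70, y -170 to 120. Channel 68 wide (x -34 to 34) between rails 8 wide, 5 high; a stop 5 high closes it at y -162; at y 120 it is open and the deck ends. Back panel from x 60.
- shelf_front (a point): Middle of the lower front edge of the stand's top shelf (stand frame -45, -47.5, 250 mm; stand axes). The shelf covers x -45 to 70, y -165 to 70, z 250 to 262 mm of the stand and carries a dish and a roll of tape up to z 282. As it covers the plate, the tool must lean to reach the plate, best from the open front.
- channel_mouth (a point): Middle of the channel floor at its open end (stand frame 0, 120, 60 mm; stand axes): the plate slides out towards +y.
- cover_center (a point): Centre of the loose cover plate: aluminium, 64 (x) by 150 (y) by 5 mm, 0.09 to 0.18 kg. It lies flat in the channel, level with the rails, its centre at first at y -40 to -5 mm of the stand: at least 47 mm of channel is free between its right end and the stop. It tips off if its centre passes the deck's end. Pinch the overhanging end across the 64 mm width from above.
- pile: Pile of glass plates (50 mm along x, 136 along y) on a grey base 66 x 152 x 6 mm, fixed. Origin on the bench under its middle, z up. The height of its top is not told: 40 to 60 mm above the bench, to be seen or felt; it does not give way. The cover overlaps it by 7 mm all round, long side along long side, either way round.
- box_amber: Bystander, loose: low closed tip box with an amber lid, 89 x 116 x 59 mm; origin under its centre.
- box_grey: Bystander, loose: smoke grey closed tip box, 89 x 120 x 65 mm; origin under its centre.
- beaker: Bystander, fixed: beaker 102 mm wide, 139 mm high; origin under its centre.
- rack_front: Bystander, fixed: white tube rack, 100 x 245 x 52 mm; origin under its centre; an open tube and a capped tube stand in it, up to 120 mm high.
Things that resemble listed ones, but are neither listed nor needed, are in the scene too. Of the things that look like the part that bears cover_center, the larger one is meant.

How it is judged:
By the outcome, as a careful person would: the job done as asked, in the order asked, and still so for the second after the job is handed in, with the robot touching nothing.
It also fails if it takes over 72 s, if anything falls off the work surface, if the arm or the gripper's body presses on something with over 40 N, if the wrist force passes 120 N, or if a joint passes its speed limit or range.

## Working session

There is one attempt and no reset: what is moved stays moved. The work goes in short steps, Python scripts to look and compute and a shell command to move; the robot and the scene stay as the last step left them, time stands still between calls to the robot, and variables do not carry over. Pictures are saved under pics/ and viewed, and the job is handed in when it is done.

```bash
ls; mkdir -p pics
python3 - <<'E'
from workcell import r
import cv2
s=r.state();print(s)
for n in ["side","top","wrist"]:
    cv2.imwrite(f"pics/{n}0.png",r.get_image(n)); print(n,r.camera_params(n))
print(r.pinch_z)
E
```

```text
pics
{'time': 0.0, 'joint_positions': array([ 6.54893393e+01,  1.83524105e+01,  8.97067979e+01, -2.42363831e-03,
        7.20431925e+01, -1.14762827e+00]), 'qvel': array([-0.12163304, -0.04505605,  0.10060506,  0.12859498,  0.040695  ,
       -0.05981986]), 'joint_torque': array([ 3.78230188e-04, -4.12463307e+01, -2.31979269e+01,  7.27508054e-02,
        4.56269877e-02, -1.33618942e-04]), 'tool_pos': array([0.22783734, 0.52738447, 0.21310991]), 'eef_rot': array([[-7.04842361e-04, -9.18015864e-01,  3.96543033e-01],
       [-1.64286904e-03,  3.96543659e-01,  9.18014394e-01],
       [-9.99998402e-01, -4.41283677e-06, -1.78768061e-03]]), 'ft_force': array([ 0.08516111,  1.13394837, -0.07247678]), 'torque': array([ 0.01691264,  0.003794  , -0.0154778 ]), 'gripper_width': 0.09111804461823303}
side {'vfov': 49.162850660085304, 'cx': 314.08930313648466, 'cy': 230.90471120718504, 'R': array([[ 0.89419081, -0.44764864,  0.0057864 ],
       [-0.26844171, -0.54647412, -0.79328751],
       [ 0.3582762 ,  0.7077971 , -0.60881971]]), 't': array([-0.4912015 ,  0.20890798,  1.32754308])}
top {'vfov': 48.59012698897884, 'cx': 310.3980860083437, 'cy': 248.86848786256115, 'R': array([[ 0.01352246, -0.99988924,  0.00621701],
       [-0.99370954, -0.01412963, -0.11109321],
       [ 0.11116875, -0.00467565, -0.99379054]]), 't': array([-0.13304264,  0.47541095,  1.40536983])}
wrist {'vfov': 65.70646984690485, 'cx': 317.7453868476793, 'cy': 249.1517553580042, 'tool_from_camera': array([[-8.60582023e-04, -2.81054357e-01,  9.59691465e-01,
        -1.71550914e-01],
       [ 1.22111951e-04, -9.59691843e-01, -2.81054358e-01,
         8.01085594e-02],
       [ 9.99999622e-01, -1.24680531e-04,  8.60213643e-04,
        -2.78388628e-04],
       [ 0.00000000e+00,  0.00000000e+00,  0.00000000e+00,
         1.00000000e+00]])}
-0.0188
```

View pics/side0.png

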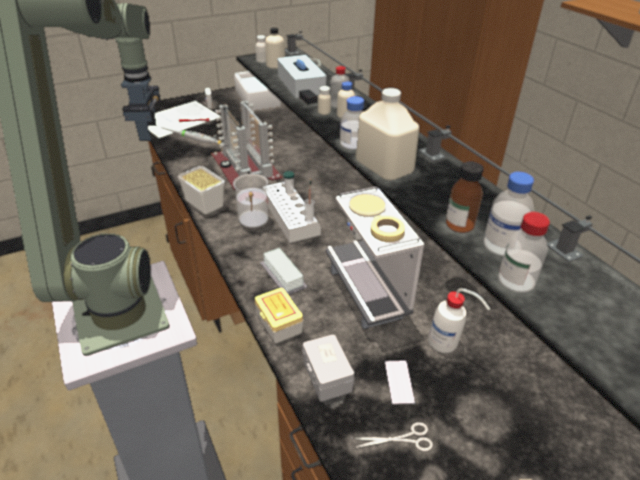

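View pics/top0.png

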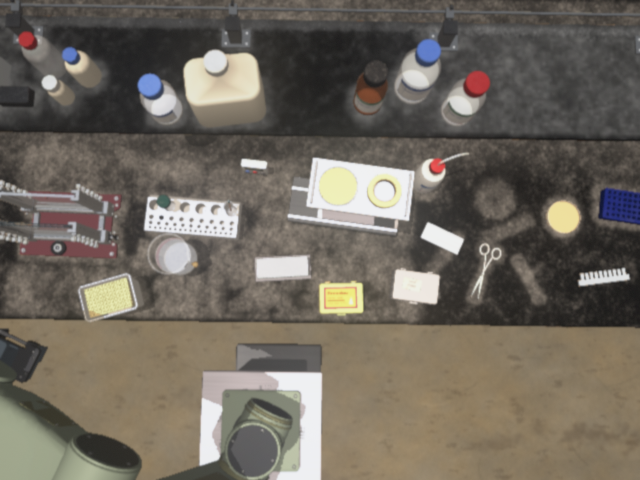

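View pics/wrist0.png

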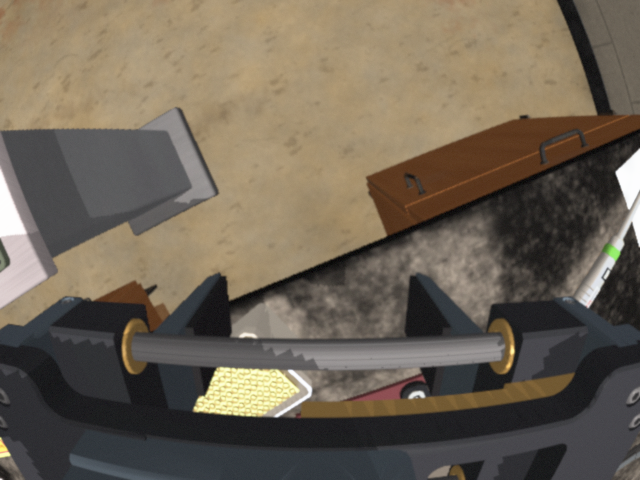

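```bash
python3 -m crank --help | head -30
cat > h.py <<'E'
import numpy as np,cv2
from workcell import r
def f_of(p): return 240/np.tan(np.radians(p['vfov']/2))
def ray(name,uv,st=None):
    p=r.camera_params(name); f=f_of(p); d=np.array([uv[0]-p['cx'],uv[1]-p['cy']])
    if name=='wrist':
        n=np.hypot(*d); th=n/f; c=np.array([*(np.sin(th)*d/max(n,1e-9)),np.cos(th)])
        T=p['tool_from_camera']; R=np.array(st['eef_rot']); 
        return np.array(st['tool_pos'])+R@T[:3,3], R@T[:3,:3]@c
    c=np.array([d[0]/f,d[1]/f,1]); c/=np.linalg.norm(c)
    R=p['R']; return -R.T@p['t'], R.T@c
def onz(name,uv,z,st=None):
    o,d=ray(name,uv,st); return o+d*(z-o[2])/d[2]
def proj(name,X,st=None):
    p=r.camera_params(name); f=f_of(p); X=np.array(X,float)
    if name=='wrist':
        T=p['tool_from_camera']; R=np.array(st['eef_rot'])
        Xt=R.T@(X-st['tool_pos']); c=T[:3,:3].T@(Xt-T[:3,3])
        th=np.arctan2(np.hypot(c[0],c[1]),c[2]); n=np.hypot(c[0],c[1])
        return np.array([p['cx'],p['cy']])+f*th*c[:2]/n
    c=p['R']@X+p['t']; return np.array([p['cx']+f*c[0]/c[2],p['cy']+f*c[1]/c[2]])
E
python3 - <<'E'
import cv2
im=cv2.imread('pics/top0.png')
cv2.imwrite('pics/top0c.png',cv2.resize(im[140:330,230:460],None,fx=3.4,fy=3.1,interpolation=cv2.INTER_CUBIC)[:589])
im=cv2.imread('pics/side0.png')
cv2.imwrite('pics/side0c.png',cv2.resize(im[180:400,230:480],None,fx=3,fy=2.7,interpolation=cv2.INTER_CUBIC))
E
```

```text
invalid input: not JSON, or not a number
```

View pics/top0c.png

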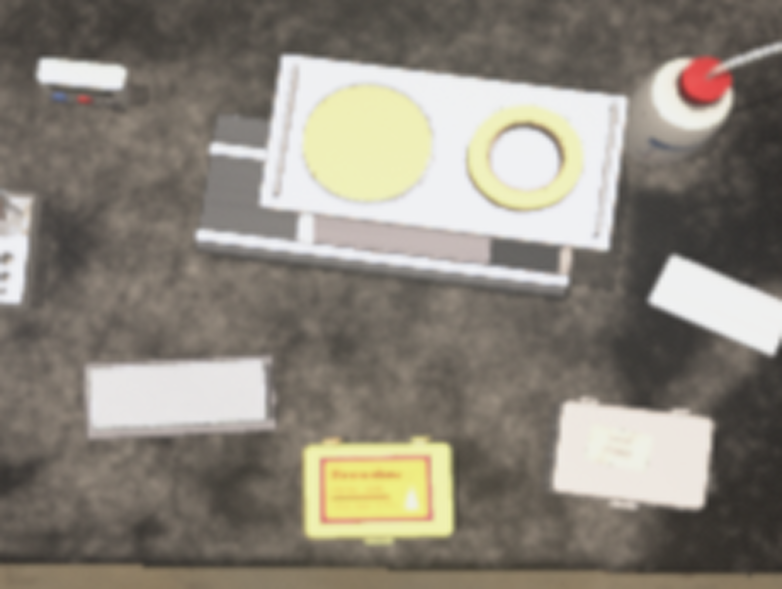

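View pics/side0c.png

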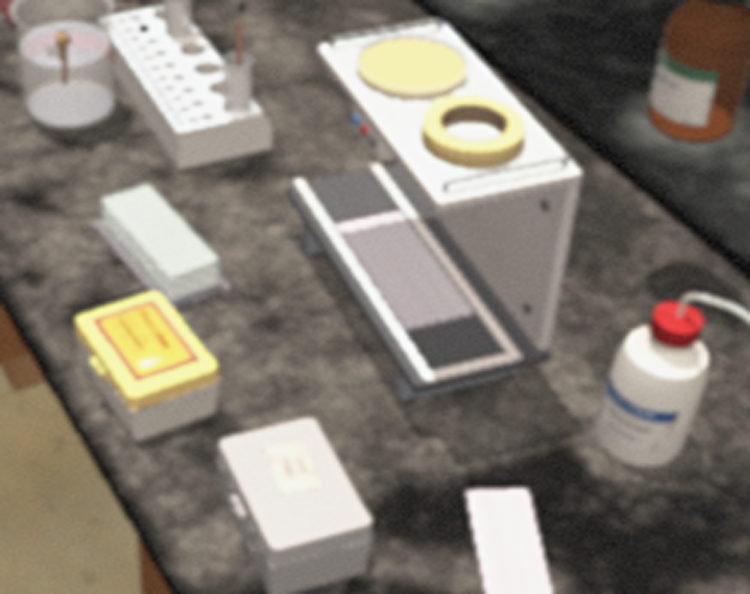

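Run:
```python
from h import *
from scipy.optimize import least_squares
c=lambda u,v:(230+u/3.4,140+v/3.1)
s=lambda u,v:(230+u/3,180+v/2.7)
print("cams",[-np.array(r.camera_params(n)['R']).T@r.camera_params(n)['t'] for n in('top','side')])
obs=[('top',c(282,55),(.07,.07,.262)),('top',c(628,97),(.07,-.165,.262)),('top',c(608,248),(-.045,-.165,.262)),('top',c(262,207),(-.045,.07,.262)),
('top',c(198,231),(-.042,.12,.065)),('top',c(568,280),(-.042,-.17,.065)),
('side',s(440,200),(-.045,-.165,.262)),('side',s(580,177),(.07,-.165,.262)),('side',s(318,45),(-.045,.07,.262)),('side',s(295,182),(-.042,.12,.065)),('side',s(430,380),(-.042,-.17,.065))]
def res(q):
    o=[]
    C,S=np.cos(q[2]),np.sin(q[2])
    for n,uv,X in obs:
        W=(q[0]+C*X[0]-S*X[1],q[1]+S*X[0]+C*X[1],X[2]); o.append(proj(n,W)-uv)
    return np.array(o).ravel()
q=least_squares(res,[.6,-.1,-.1],loss='soft_l1').x
print(q,np.degrees(q[2])); print(res(q).reshape(-1,2).round(1))
C,S=np.cos(q[2]),np.sin(q[2])
def tostand(P): d=P[:2]-q[:2]; return np.array([C*d[0]+S*d[1],-S*d[0]+C*d[1]])*1000
for lab,n,uv in [('plateL?','top',c(300,228)),('strip R','top',c(314,230)),('plateR','top',c(491,250)),('plate L','side',s(340,222)),('strip r','side',s(348,235)),('plate R','side',s(412,335)),('plate Rb','side',s(475,318)),('plate Lb','side',s(397,207))]:
    P=onz(n,uv,.065); print(lab,P.round(4),tostand(P).round(1))
for lab,pts in dict(pile=[(88,367),(271,360),(272,428),(92,437)]).items():
  for z in (.04,.05,.06):
    P=np.array([onz('top',c(*p),z) for p in pts]); print(lab,z,P[:,:2].round(4).tolist(),np.linalg.norm(np.diff(P,axis=0),axis=1).round(3))
for lab,p,z in [('amber',(378,490),.059),('grey',(633,455),.065)]: print(lab,onz('top',c(*p),z).round(3))
```

```text
cams [array([ 0.31798625, -0.11973951,  1.4502853 ]), array([ 0.0196804 , -1.04535401,  0.97680077])]
[ 0.58522985 -0.19014879 -0.12218997] -7.000969297801083
[[ 0.4 -0.8]
 [ 0.3 -0.7]
 [ 0.5 -0.2]
 [-0.5 -1. ]
 [-0.3  1.9]
 [-0.1  1. ]
 [-0.2  1.3]
 [ 1.3 -1.4]
 [-0.3  0.1]
 [-0.5 -0.7]
 [-1.4  0.2]]
plateL? [ 0.5671 -0.1457  0.065 ] [-23.4  41.9]
strip R [ 0.5656 -0.1566  0.065 ] [-23.6  30.9]
plateR [ 0.5503 -0.2942  0.065 ] [ -22.  -107.5]
plate L [ 0.5648 -0.1414  0.065 ] [-26.2  45.9]
strip r [ 0.5617 -0.1613  0.065 ] [-26.9  25.8]
plate R [ 0.5417 -0.3019  0.065 ] [ -29.6 -116.2]
plate Rb [ 0.5991 -0.3063  0.065 ] [  27.9 -113.6]
plate Lb [ 0.6217 -0.144   0.065 ] [30.5 50.2]
pile 0.04 [[0.4482, 0.0184], [0.4563, -0.1248], [0.3978, -0.1264], [0.3882, 0.0138]] [0.143 0.058 0.14 ]
pile 0.05 [[0.4473, 0.0174], [0.4553, -0.1248], [0.3972, -0.1263], [0.3877, 0.0128]] [0.142 0.058 0.139]
pile 0.06 [[0.4463, 0.0164], [0.4543, -0.1247], [0.3967, -0.1263], [0.3872, 0.0119]] [0.141 0.058 0.138]
amber [ 0.346 -0.208  0.059]
grey [ 0.378 -0.403  0.065]
```

```bash
python3 -m crank '[[-0.05,0,0,0],[-0.1,0,0,0],[-0.15,0,0,0],[-0.2,-0.02,-0.015,0],[-0.24,-0.05,-0.035,0],[-0.24,-0.09,-0.063,0],[-0.24,-0.13,-0.092,0],[-0.24,-0.17,-0.12,0],[-0.24,-0.21,-0.148,0],[-0.24,-0.25,-0.176,0]]'; python3 -m crank '[[0,-0.04,-0.028,0],[0,-0.08,-0.056,0],[0,-0.12,-0.084,0],[0,-0.16,-0.113,0],[0,-0.2,-0.141,0],[0,-0.24,-0.169,0],[0,-0.28,-0.197,0],[0,-0.325,-0.229,0],[0,-0.325,-0.229,0]]'; python3 -c "
from workcell import r;print(r.state())"
```

```text
time: 1.15
tool_pos: [0.3875, 0.2664, 0.4538]
eef_rot: [[0.0, -0.918, 0.396], [0.0, 0.396, 0.918], [-1.0, -0.0, 0.0]]
ft_force: [0.9, 0.4, 0.1]
gripper_width: 0.0914
time: 2.05
tool_pos: [0.5967, -0.0756, 0.451]
eef_rot: [[-0.003, -0.916, 0.402], [-0.001, 0.402, 0.916], [-1.0, 0.003, -0.003]]
ft_force: [-0.3, 0.0, -0.2]
gripper_width: 0.0913
{'time': 2.05, 'joint_positions': array([-8.25901178e+00,  1.91261343e+01,  5.53672597e+01, -1.05450835e-01,
        1.05688414e+02, -7.45910142e+01]), 'qvel': array([-0.48732198,  0.93497923, -2.69617519,  3.31126029,  3.7317952 ,
       -1.72024566]), 'joint_torque': array([-1.11486565e+00, -4.52430224e+01, -2.56032944e+01, -3.37717691e-01,
        1.56457128e-02, -1.80113059e-01]), 'tool_pos': array([ 0.59672494, -0.0755973 ,  0.45097462]), 'eef_rot': array([[-0.00339519, -0.9156838 ,  0.40188513],
       [-0.00129764,  0.40189114,  0.91568653],
       [-0.99999339,  0.00258743, -0.00255273]]), 'ft_force': array([-0.32041455,  0.03704894, -0.16673139]), 'torque': array([ 0.07030288, -0.01505798,  0.00615569]), 'gripper_width': 0.09125808088328669}
```

Run:
```python
from h import *
import pickle
st=r.state(); im=r.get_image('wrist'); cv2.imwrite('pics/w1.png',im); pickle.dump(st,open('w1.pkl','wb'))
for uv in [(230,10),(230,40),(230,130)]: print(onz('top',uv,.1).round(2))
for uv in [(570,10),(600,15),(540,120)]:
  o,d=ray('side',uv); print([ (o+d*k).round(2).tolist() for k in (.8,1.0,1.2,1.4,1.6,1.9)])
```

```text
[1.11 0.1  0.1 ]
[1.03 0.1  0.1 ]
[0.78 0.09 0.1 ]
[[0.63, -0.56, 0.79], [0.78, -0.44, 0.75], [0.94, -0.32, 0.7], [1.09, -0.2, 0.66], [1.24, -0.08, 0.61], [1.47, 0.1, 0.54]]
[[0.65, -0.59, 0.79], [0.81, -0.48, 0.75], [0.97, -0.36, 0.7], [1.12, -0.25, 0.65], [1.28, -0.14, 0.61], [1.52, 0.04, 0.54]]
[[0.6, -0.59, 0.66], [0.74, -0.48, 0.58], [0.89, -0.36, 0.5], [1.03, -0.25, 0.42], [1.17, -0.14, 0.34], [1.39, 0.03, 0.23]]
```

View pics/w1.png

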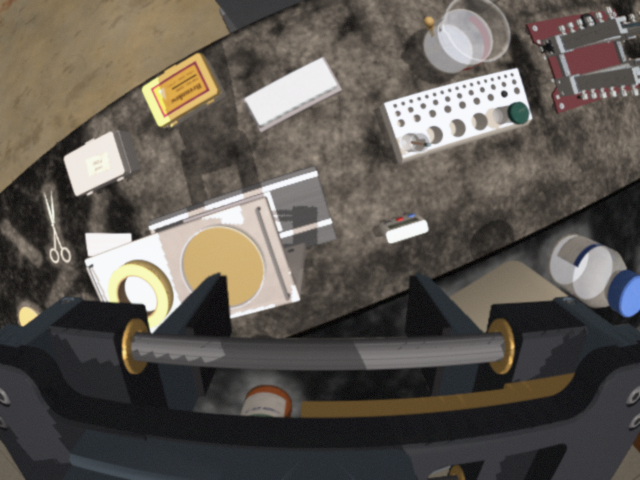

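```bash
python3 -m crank '[[0,-0.048,0.014,0],[0,-0.096,0.028,0],[0,-0.144,0.042,0],[0,-0.192,0.056,0],[0,-0.24,0.07,0],[0,-0.288,0.084,0],[0,-0.336,0.098,0]]'; python3 -c "
from workcell import r;print(r.state()['joint_positions'])"
```

```text
time: 2.8
tool_pos: [0.8116, -0.0969, 0.3985]
eef_rot: [[0.036, -0.918, 0.395], [-0.004, 0.395, 0.919], [-0.999, -0.035, 0.011]]
ft_force: [-0.4, 0.6, 0.7]
gripper_width: 0.0912
[-7.63710718e+00  4.71007650e+01  1.22664643e+01  5.34768176e-02
  1.18560284e+02 -7.43165508e+01]
```

```bash
python3 -m crank '[[0,-0.048,0.014,0],[0,-0.096,0.028,0],[0,-0.144,0.042,0],[0,-0.192,0.056,0]]'; python3 -c "
from workcell import r;print(r.state()['joint_positions'])"
```

```text
time: 3.2
tool_pos: [0.8606, -0.1044, 0.3455]
eef_rot: [[0.073, -0.915, 0.396], [-0.009, 0.396, 0.918], [-0.997, -0.071, 0.021]]
ft_force: [1.2, -0.3, -0.3]
gripper_width: 0.0911
[-7.70093989e+00  5.08317065e+01  1.22676871e+01  7.21451856e-02
  1.12671329e+02 -7.43145614e+01]
```

```bash
python3 -m crank '[[0,0,0,0],[0,0,0,0]]'; python3 -m crank '[[-0.05,0,0,0],[-0.1,0,0,0],[-0.1,0,0,0]]'; python3 -c "
from workcell import r;print(r.state()['joint_positions'])"
```

```text
time: 3.4
tool_pos: [0.8604, -0.1045, 0.3449]
eef_rot: [[0.072, -0.916, 0.396], [-0.009, 0.396, 0.918], [-0.997, -0.069, 0.02]]
ft_force: [0.6, -0.1, 0.0]
gripper_width: 0.0911
time: 3.7
tool_pos: [0.8179, -0.0993, 0.4241]
eef_rot: [[0.109, -0.912, 0.395], [-0.013, 0.396, 0.918], [-0.994, -0.105, 0.031]]
ft_force: [-0.1, 0.9, 0.6]
gripper_width: 0.0908
[-7.76292108e+00  4.53859324e+01  1.22662920e+01  1.03330101e-01
  1.16051324e+02 -7.43471657e+01]
```

```bash
python3 -m crank '[[-0.03,-0.038,0.012,-0.1],[-0.06,-0.077,0.023,-0.2],[-0.09,-0.115,0.035,-0.285],[-0.12,-0.15,0.046,-0.285],[-0.15,-0.19,0.058,-0.285],[-0.18,-0.23,0.07,-0.285],[-0.21,-0.27,0.081,-0.285],[-0.24,-0.31,0.093,-0.285]]'; python3 -c "
from workcell import r;print(r.state()['joint_positions'])"
```

```text
time: 4.5
tool_pos: [0.82, -0.0985, 0.4363]
eef_rot: [[0.14, -0.982, 0.123], [-0.017, 0.122, 0.992], [-0.99, -0.141, 0.001]]
ft_force: [0.4, 0.1, 0.8]
gripper_width: 0.091
[ -7.6945065   44.56590477  12.32039152   0.13217718 114.98198606
 -90.57114182]
```

```bash
python3 -m crank '[[-0.01,-0.049,0,0]]'|grep rot;python3 -m crank '[[-0.01,-0.049,0,0]]'|grep rot; python3 -m crank '[[-0.03,-0.04,0,0]]'|grep rot;python3 -m crank '[[-0.03,-0.04,0,0]]'|grep rot;python3 -m crank '[[-0.01,-0.049,0,0],[-0.02,-0.098,0,0]]'|egrep 'rot|pos'
```

```text
eef_rot: [[0.173, -0.977, 0.123], [-0.021, 0.121, 0.992], [-0.985, -0.174, 0.001]]
eef_rot: [[0.202, -0.972, 0.123], [-0.024, 0.12, 0.992], [-0.979, -0.204, 0.001]]
eef_rot: [[0.225, -0.967, 0.123], [-0.027, 0.12, 0.992], [-0.974, -0.227, 0.001]]
eef_rot: [[0.262, -0.957, 0.123], [-0.032, 0.118, 0.992], [-0.964, -0.264, 0.001]]
tool_pos: [0.8759, -0.106, 0.448]
eef_rot: [[0.304, -0.945, 0.123], [-0.037, 0.117, 0.992], [-0.952, -0.307, 0.001]]
```

```bash
python3 -m crank '[[-0.025,-0.043,0,0]]'|grep rot;python3 -m crank '[[-0.025,-0.043,0,0]]'|grep rot; python3 -m crank '[[-0.03,-0.04,0,0]]'|grep rot;python3 -m crank '[[-0.03,-0.04,0,0]]'|grep rot;python3 -m crank '[[-0.03,-0.04,0,0]]'|grep rot;python3 -m crank '[[-0.03,-0.04,0,0]]'|egrep 'rot|pos|time'
```

```text
eef_rot: [[0.329, -0.937, 0.122], [-0.04, 0.116, 0.992], [-0.944, -0.331, 0.001]]
eef_rot: [[0.363, -0.924, 0.122], [-0.044, 0.114, 0.992], [-0.931, -0.366, 0.001]]
eef_rot: [[0.393, -0.911, 0.122], [-0.047, 0.113, 0.992], [-0.918, -0.396, 0.001]]
eef_rot: [[0.423, -0.898, 0.122], [-0.051, 0.111, 0.993], [-0.905, -0.426, 0.001]]
eef_rot: [[0.451, -0.884, 0.122], [-0.055, 0.109, 0.992], [-0.891, -0.455, 0.001]]
time: 5.7
tool_pos: [0.8703, -0.1058, 0.5462]
eef_rot: [[0.479, -0.869, 0.122], [-0.058, 0.108, 0.993], [-0.876, -0.482, 0.001]]
```

```bash
python3 -m crank '[[-0.03,-0.04,0,0]]' 0|grep rot;python3 -m crank '[[-0.03,-0.04,0,0]]'|egrep 'rot|pos|time'
cat >> h.py <<'E'
Q=[0.58523,-0.19015,-0.12219]
def S2W(x,y,z):
    C,S=np.cos(Q[2]),np.sin(Q[2]); x,y,z=x/1e3,y/1e3,z/1e3
    return np.array([Q[0]+C*x-S*y,Q[1]+S*x+C*y,z])
def W2S(P):
    C,S=np.cos(Q[2]),np.sin(Q[2]); d=np.array(P)-[Q[0],Q[1],0]
    return np.array([C*d[0]+S*d[1],-S*d[0]+C*d[1],d[2]])*1e3
def shift(P,st=None):
    st=st or r.state(); return (np.array(st['eef_rot']).T@(np.array(P)-st['tool_pos']))
def here():
    st=r.state(); print('t',st['time'],'stand',W2S(st['tool_pos']).round(1),'F',np.array(st['ft_force']).round(1),'w',round(st['gripper_width'],4)); return st
E
python3 - <<'E'
from h import *
st=here(); print(st['joint_positions'].round(1))
for p in [(-150,-138,450),(-150,-138,120),(-5,-138,90)]:
  W=S2W(*p); print(p,W.round(3),shift(W,st).round(3))
E
```

```text
eef_rot: [[0.506, -0.854, 0.122], [-0.061, 0.106, 0.993], [-0.86, -0.509, 0.001]]
time: 5.9
tool_pos: [0.8601, -0.1048, 0.5844]
eef_rot: [[0.532, -0.838, 0.122], [-0.064, 0.104, 0.993], [-0.844, -0.536, 0.001]]
t 5.9 stand [262.4 118.3 584.4] F [-0.3 -0.4  1.1] w 0.078
[ -7.9  36.8  12.3   0.6  98.5 -90.6]
(-150, -138, 450) [ 0.42  -0.309  0.45 ] [-0.108  0.42  -0.257]
(-150, -138, 120) [ 0.42  -0.309  0.12 ] [ 0.171  0.597 -0.257]
(-5, -138, 90) [ 0.563 -0.327  0.09 ] [ 0.274  0.49  -0.257]
```

```bash
python3 -m crank '[[-0.01,0.04,-0.024,0],[-0.02,0.08,-0.048,0],[-0.03,0.12,-0.073,0],[-0.04,0.16,-0.098,0],[-0.05,0.2,-0.122,0],[-0.061,0.24,-0.147,0],[-0.072,0.28,-0.171,0],[-0.083,0.32,-0.196,0],[-0.095,0.37,-0.226,0],[-0.108,0.42,-0.257,0]]' 0
python3 - <<'E'
from h import *
st=here(); print(st['joint_positions'].round(1))
for p in [(-150,-138,450),(-150,-138,120),(-5,-138,90)]:
  W=S2W(*p); print(p,W.round(3),shift(W,st).round(3))
E
```

```text
time: 6.9
tool_pos: [0.4455, -0.2961, 0.4584]
eef_rot: [[0.531, -0.839, 0.122], [-0.066, 0.102, 0.993], [-0.845, -0.535, -0.001]]
ft_force: [-0.6, -0.7, 0.1]
gripper_width: 0.0008
t 6.9 stand [-125.7 -122.1  458.4] F [-0.6 -0.7  0.1] w 0.0008
[ -47.4   -3.4   88.4   21.5   70.6 -133.2]
(-150, -138, 450) [ 0.42  -0.309  0.45 ] [-0.006  0.025 -0.016]
(-150, -138, 120) [ 0.42  -0.309  0.12 ] [ 0.273  0.201 -0.016]
(-5, -138, 90) [ 0.563 -0.327  0.09 ] [ 0.376  0.095 -0.016]
```

```bash
python3 -m crank '[[0,0,0,0]]'>/dev/null
python3 - <<'E'
from h import *
st=here(); print(st['joint_positions'].round(1))
for p in [(-120,-138,120),(-5,-138,90)]:
  W=S2W(*p); print(p,W.round(3),shift(W,st).round(3))
E
```

```text
t 7.0 stand [-128.5 -124.7  457. ] F [0.5 0.4 0.5] w 0.0004
[ -47.7   -3.4   88.5   21.3   70.6 -133. ]
(-120, -138, 120) [ 0.449 -0.312  0.12 ] [ 0.29   0.172 -0.013]
(-5, -138, 90) [ 0.563 -0.327  0.09 ] [ 0.377  0.09  -0.012]
```

```bash
python3 -m crank '[[0.036,0.022,-0.002,0],[0.072,0.044,-0.004,0],[0.108,0.065,-0.006,0],[0.145,0.087,-0.008,0],[0.181,0.108,-0.01,0],[0.217,0.13,-0.013,0],[0.255,0.152,-0.013,0],[0.29,0.172,-0.013,0],[0.29,0.172,-0.013,0],[0.29,0.172,-0.013,0]]'
python3 - <<'E'
from h import *
import pickle
st=here(); print(st['joint_positions'].round(1))
for p in [(-120,-138,120),(-5,-138,90)]:
  W=S2W(*p); print(p,W.round(3),shift(W,st).round(3))
cv2.imwrite('pics/w2.png',r.get_image('wrist')); pickle.dump(st,open('w2.pkl','wb'))
cv2.imwrite('pics/s2.png',r.get_image('side')[100:420,150:560])
E
```

```text
time: 8.0
tool_pos: [0.4754, -0.2924, 0.1435]
eef_rot: [[0.474, -0.866, 0.159], [-0.096, 0.129, 0.987], [-0.875, -0.483, -0.022]]
ft_force: [0.5, -0.2, 0.2]
gripper_width: 0.0004
t 8.0 stand [ -96.6 -114.9  143.5] F [ 0.5 -0.2  0.2] w 0.0004
[ -41.1   10.2  119.5   30.5   28.1 -146.5]
(-120, -138, 120) [ 0.449 -0.312  0.12 ] [ 0.01   0.031 -0.023]
(-5, -138, 90) [ 0.563 -0.327  0.09 ] [ 0.092 -0.055 -0.018]
```

View pics/w2.png

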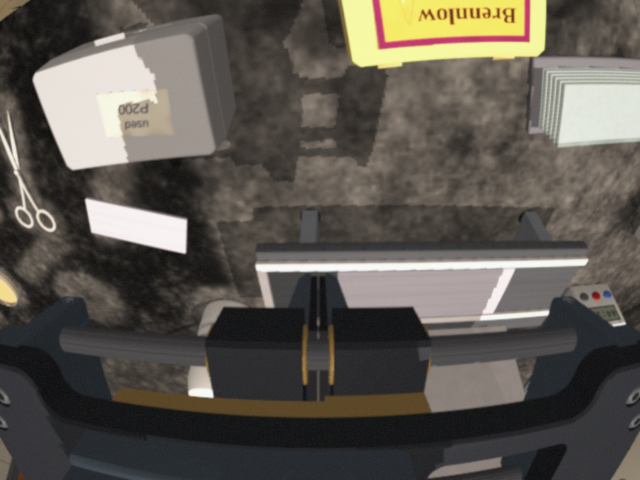

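View pics/s2.png

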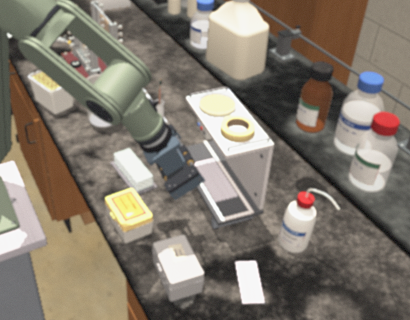

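Run:
```python
from h import *
import pickle
st=pickle.load(open('w2.pkl','rb'))
im=cv2.imread('pics/w2.png'); cv2.imwrite('pics/w2c.png',cv2.resize(im[230:340,240:600],None,fx=2.2,fy=3,interpolation=cv2.INTER_CUBIC))
for uv,z in [((587,243),.06),((257,250),.06),((515,268),.065),((488,318),.065),((480,318),.065),((500,268),.065)]:
  print(uv,W2S(onz('wrist',uv,z,st)).round(1))
```

```text
(587, 243) [-56.2 116.6  60. ]
(257, 250) [ -52.4 -164.5   60. ]
(515, 268) [-32.4  46.4  65. ]
(488, 318) [40.7 44.8 65. ]
(480, 318) [39.7 35.7 65. ]
(500, 268) [-33.   31.6  65. ]
```

View pics/w2c.png

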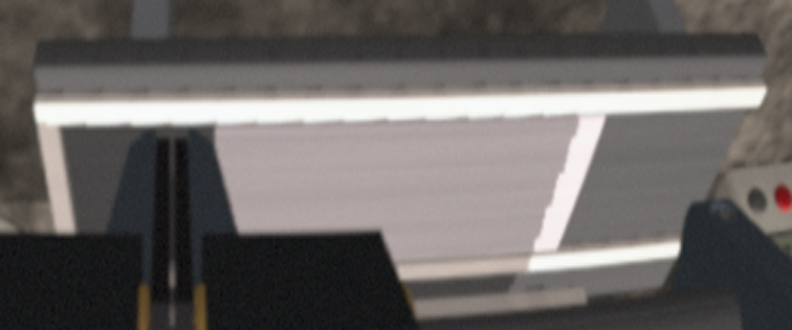

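Run:
```python
from h import *
st=here()
for p in [(-60,-136,110),(-10,-136,88)]:
  print(shift(S2W(*p),st).round(3))
print(W2S(onz('wrist',(338,272),.065,st)))
```

```text
t 8.1 stand [ -95.9 -116.1  145.6] F [ 0.4 -0.3  0.1] w 0.0006
[ 0.049 -0.015 -0.018]
[ 0.093 -0.048 -0.015]
[ -28.56153835 -104.70405562   65.        ]
```

```bash
python3 -m crank '[[0.016,-0.005,-0.006,0],[0.033,-0.01,-0.012,0],[0.049,-0.015,-0.018,0],[0.049,-0.015,-0.018,0]]'
python3 - <<'E'
from h import *
st=here(); print(st['joint_positions'].round(1), np.array(st['eef_rot']).round(3).tolist())
for p in [(-60,-136,110),(-10,-136,88)]:
  print(shift(S2W(*p),st).round(3))
E
```

```text
time: 8.5
tool_pos: [0.5128, -0.3166, 0.1136]
eef_rot: [[0.466, -0.869, 0.167], [-0.104, 0.134, 0.986], [-0.878, -0.477, -0.028]]
ft_force: [-0.5, 0.3, 0.1]
gripper_width: 0.0004
t 8.5 stand [ -56.4 -134.4  113.6] F [-0.5  0.3  0.1] w 0.0004
[ -39.8   16.1  116.5   31.3   24.9 -146.5] [[0.466, -0.869, 0.167], [-0.104, 0.134, 0.986], [-0.878, -0.477, -0.028]]
[ 0.002  0.005 -0.002]
[ 0.045 -0.029  0.001]
```

```bash
python3 -m crank '[[0.015,-0.01,0,0],[0.03,-0.02,0,0],[0.045,-0.029,0,0],[0.045,-0.029,0,0]]'
python3 - <<'E'
from h import *
st=here(); print(st['joint_positions'].round(1), np.array(st['eef_rot']).round(3).tolist())
for p in [(-10,-136,88),(-10,-136,71)]:
  print(shift(S2W(*p),st).round(3))
cv2.imwrite('pics/w3.png',r.get_image('wrist'))
cv2.imwrite('pics/s3.png',cv2.resize(r.get_image('side')[150:350,250:450],None,fx=3,fy=3))
E
```

```text
time: 8.9
tool_pos: [0.5587, -0.3239, 0.0869]
eef_rot: [[0.465, -0.869, 0.166], [-0.102, 0.134, 0.986], [-0.879, -0.476, -0.027]]
ft_force: [-0.6, 0.6, 0.0]
gripper_width: 0.0004
t 8.9 stand [ -10.  -136.    86.9] F [-0.6  0.6  0. ] w 0.0004
[ -37.1   21.3  113.    31.4   22.5 -144.6] [[0.465, -0.869, 0.166], [-0.102, 0.134, 0.986], [-0.879, -0.476, -0.027]]
[-0.001 -0.001 -0.   ]
[0.014 0.008 0.   ]
```

View pics/w3.png

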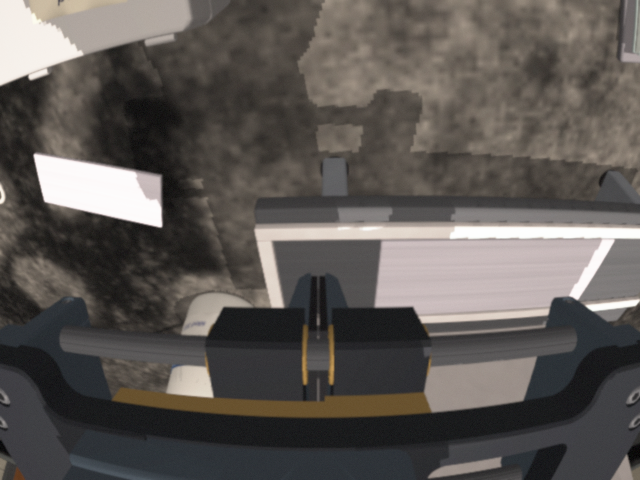

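View pics/s3.png

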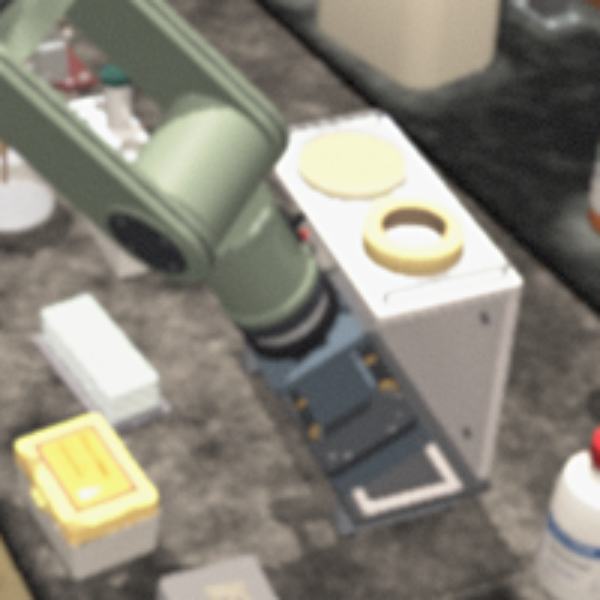

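```bash
python3 -m crank '[[0.007,0.004,0,0],[0.014,0.008,0,0],[0.0155,0.009,0,0],[0.0155,0.009,0,0]]'
python3 - <<'E'
from h import *
st=here(); 
for y in (-119,-60,-10,0):print(shift(S2W(-10,y,69.3),st).round(4))
for v in (255,280):print(W2S(onz('wrist',(378,v),.065,st)))
E
```

```text
time: 9.4
tool_pos: [0.558, -0.3229, 0.0699]
eef_rot: [[0.459, -0.872, 0.169], [-0.103, 0.136, 0.985], [-0.882, -0.47, -0.028]]
ft_force: [-0.1, 0.8, -0.0]
gripper_width: 0.0006
t 9.4 stand [ -10.8 -135.1   69.9] F [-0.1  0.8 -0. ] w 0.0006
[0.0002 0.     0.0161]
[-0.0026  0.0017  0.075 ]
[-0.0049  0.0032  0.1249]
[-0.0054  0.0035  0.1349]
[ -41.12127204 -106.273108     65.        ]
[ -23.66627681 -105.04928124   65.        ]
```

```bash
python3 -m crank '[[0,0,0.01,0],[0,0,0.016,0],[-0.0005,0.0003,0.022,0],[-0.001,0.0006,0.028,0],[-0.0012,0.0008,0.035,0],[-0.0015,0.001,0.042,0],[-0.0018,0.0012,0.05,0],[-0.002,0.0014,0.058,0],[-0.0024,0.0016,0.066,0]]'
python3 - <<'E'
from h import *
st=here(); print(st['joint_positions'].round(1))
for y in (-30,-8,0):print(shift(S2W(-10,y,69.3),st).round(4))
cv2.imwrite('pics/w4.png',r.get_image('wrist'))
E
```

```text
time: 10.3
tool_pos: [0.5673, -0.2573, 0.0702]
eef_rot: [[0.461, -0.871, 0.169], [-0.104, 0.136, 0.985], [-0.881, -0.471, -0.028]]
ft_force: [-0.1, -1.5, 0.4]
gripper_width: 0.0004
t 10.3 stand [ -9.6 -68.8  70.2] F [-0.1 -1.5  0.4] w 0.0004
[ -29.7   20.7  117.5   28.8   16.6 -136.2]
[-0.0012  0.0019  0.0387]
[-0.0022  0.0026  0.0607]
[-0.0026  0.0028  0.0687]
```

View pics/w4.png

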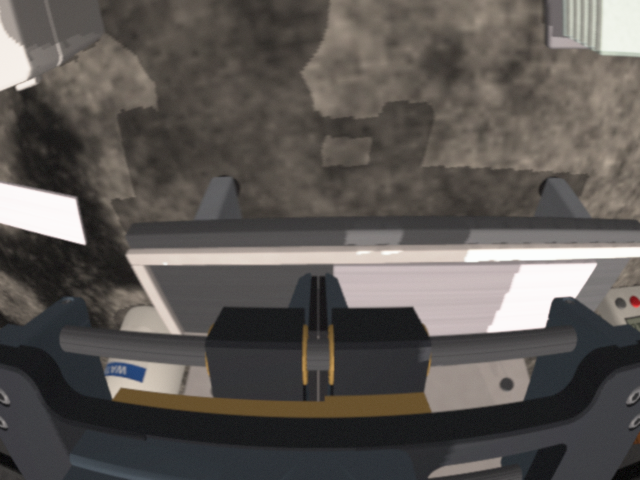

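```bash
python3 -m crank '[[-0.0005,0.001,0.008,0],[-0.0008,0.0015,0.016,0],[-0.001,0.0018,0.024,0],[-0.0013,0.002,0.032,0],[-0.0015,0.0022,0.04,0],[-0.002,0.0024,0.048,0],[-0.0022,0.0026,0.055,0],[-0.0024,0.0027,0.061,0],[-0.0025,0.0028,0.065,0],[-0.0025,0.0028,0.065,0]]'
python3 - <<'E'
from h import *
import pickle
st=here(); print(st['joint_positions'].round(1))
im=r.get_image('wrist');cv2.imwrite('pics/w5.png',im);pickle.dump(st,open('w5.pkl','wb'))
t=r.get_image('top');cv2.imwrite('pics/t5.png',t);cv2.imwrite('pics/t5c.png',cv2.resize(t[140:300,230:430],None,fx=3.5,fy=3.5,interpolation=cv2.INTER_CUBIC))
E
```

```text
time: 11.35
tool_pos: [0.575, -0.1926, 0.0697]
eef_rot: [[0.461, -0.871, 0.168], [-0.104, 0.135, 0.985], [-0.881, -0.472, -0.028]]
ft_force: [-0.0, -0.9, 5.1]
gripper_width: 0.0001
t 11.35 stand [-9.9 -3.7 69.7] F [-0.  -0.9  5.1] w 0.0001
[ -22.    19.4  120.    19.3   13.4 -120.5]
```

View pics/w5.png

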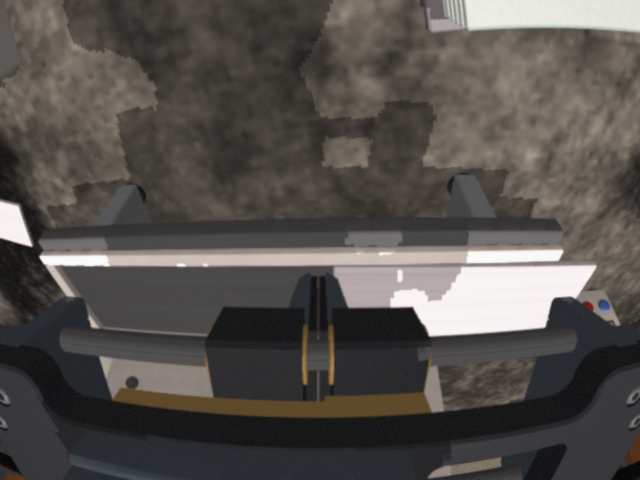

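View pics/t5c.png

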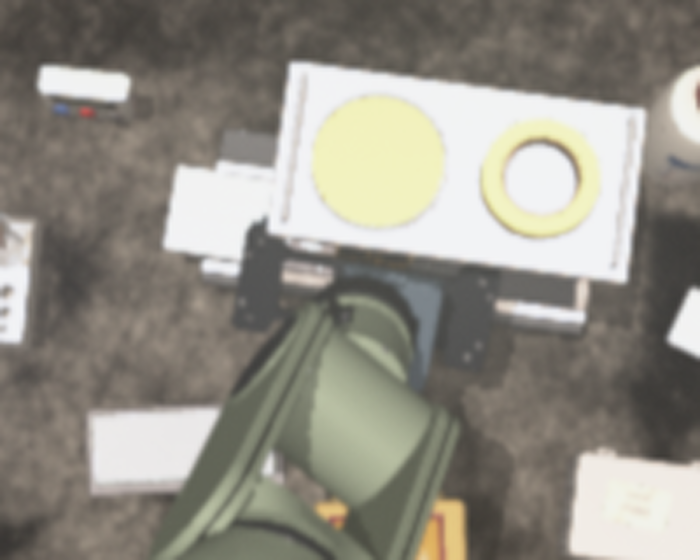

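Run:
```python
from h import *
import pickle
st=pickle.load(open('w5.pkl','rb'))
for uv in [(595,265),(566,333),(334,268)]: print(uv,W2S(onz('wrist',uv,.065,st)).round(1))
for uv in [(178,167),(163,250)]: print(W2S(onz('top',(230+uv[0]/3.5,140+uv[1]/3.5),.065)).round(1))
for uv in [(223,130),(202,262)]: print('deck',W2S(onz('top',(230+uv[0]/3.5,140+uv[1]/3.5),.063)).round(1))
```

```text
(595, 265) [-29.1 153.5  65. ]
(566, 333) [ 41.8 169.4  65. ]
(334, 268) [-32.1   4.8  65. ]
[ 32.  149.5  65. ]
[-32.8 151.7  65. ]
deck [ 65.5 119.8  63. ]
deck [-37.5 121.4  63. ]
```

```bash
python3 -m crank '[[-0.0006,0.0002,0.004,0],[-0.0008,0.0003,0.008,0],[-0.001,0.0004,0.012,0],[-0.001,0.0004,0.0135,0],[-0.001,0.0004,0.0135,0]]'
python3 - <<'E'
from h import *
import pickle
st=here(); print(st['joint_positions'].round(1))
t=r.get_image('top');cv2.imwrite('pics/t6.png',t);cv2.imwrite('pics/t6c.png',cv2.resize(t[140:300,230:430],None,fx=3.5,fy=3.5,interpolation=cv2.INTER_CUBIC))
im=r.get_image('wrist');cv2.imwrite('pics/w6.png',im);pickle.dump(st,open('w6.pkl','wb'))
print(shift(S2W(-10,-10,75),st).round(4),shift(S2W(-60,-10,110),st).round(4),shift(S2W(-140,-10,150),st).round(4))
E
```

```text
time: 11.95
tool_pos: [0.5758, -0.1792, 0.0693]
eef_rot: [[0.46, -0.872, 0.168], [-0.104, 0.136, 0.985], [-0.882, -0.471, -0.028]]
ft_force: [-1.5, -2.0, 3.8]
gripper_width: 0.0004
t 11.95 stand [-10.6   9.8  69.3] F [-1.5 -2.   3.8] w 0.0004
[ -20.4   19.2  120.4   16.3   13.  -116.1]
[-0.0038 -0.0038 -0.0199] [-0.0581  0.0238 -0.0232] [-0.1309  0.0755 -0.0281]
```

View pics/t6c.png

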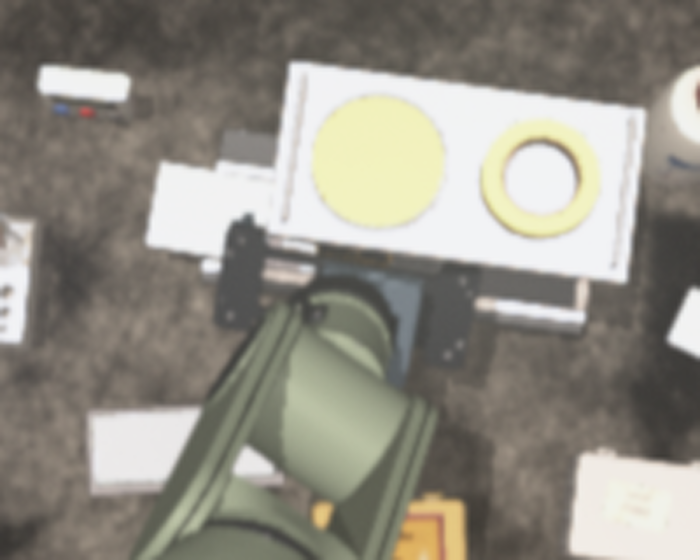

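View pics/w6.png

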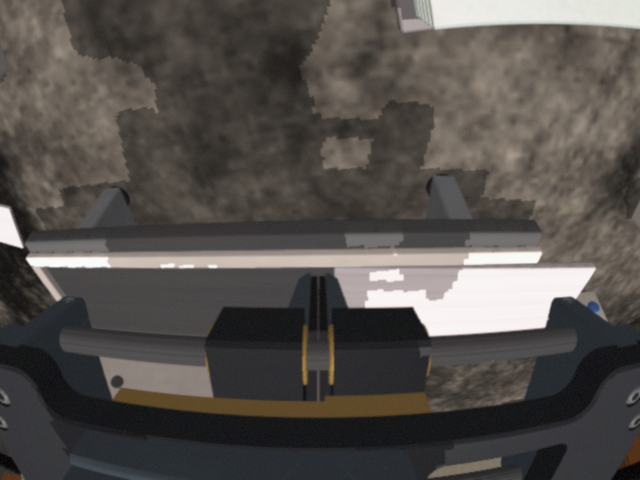

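```bash
python3 -m crank '[[-0.003,-0.002,-0.008,0],[-0.006,-0.004,-0.02,0],[-0.02,0.003,-0.022,0],[-0.04,0.012,-0.023,0],[-0.058,0.024,-0.023,0],[-0.09,0.05,-0.025,0],[-0.13,0.075,-0.028,0],[-0.16,0.1,-0.028,0],[-0.2,0.1,-0.028,0],[-0.24,0.1,-0.028,0]]'
python3 - <<'E'
from h import *
import pickle
st=here(); print(st['joint_positions'].round(1))
t=r.get_image('top');cv2.imwrite('pics/t7.png',t);cv2.imwrite('pics/t7c.png',cv2.resize(t[140:300,230:430],None,fx=3.5,fy=3.5,interpolation=cv2.INTER_CUBIC))
im=r.get_image('wrist');cv2.imwrite('pics/w7.png',im);pickle.dump(st,open('w7.pkl','wb'))
E
```

```text
time: 13.05
tool_pos: [0.3701, -0.1666, 0.234]
eef_rot: [[0.457, -0.873, 0.169], [-0.102, 0.138, 0.985], [-0.884, -0.467, -0.026]]
ft_force: [0.5, -0.9, 0.6]
gripper_width: 0.0004
t 13.05 stand [-216.4   -2.8  234. ] F [ 0.5 -0.9  0.6] w 0.0004
[ -34.   -11.5  125.1   15.    41.3 -123.7]
```

View pics/t7c.png

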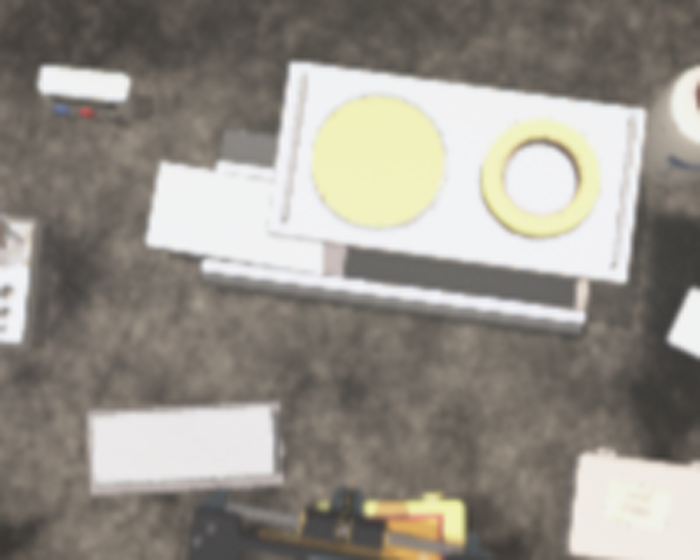

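View pics/w7.png

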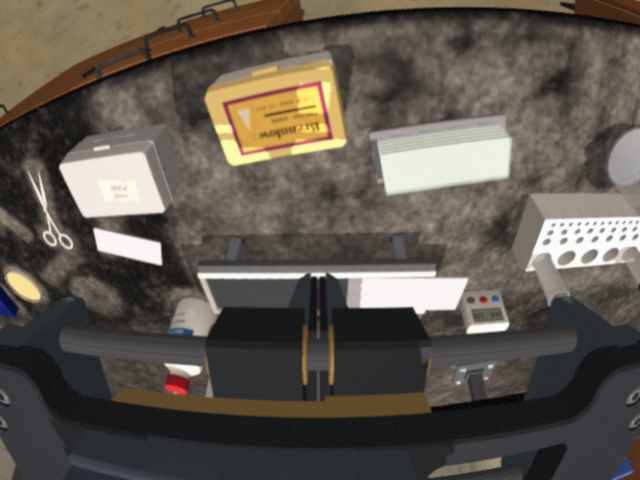

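```bash
cat > kin.py <<'E'
import numpy as np
from scipy.optimize import least_squares
D=np.array([(18.35,89.7,72.04,.5745,.2131),(19.13,55.37,105.69,.6015,.451),(47.1,12.27,118.56,.8174,.3985),(50.83,12.27,112.67,.8669,.3455),(45.39,12.27,116.05,.8239,.4241),(44.57,12.32,114.99,.8259,.4363),(36.8,12.3,98.5,.8665,.5844)])
def fk(p,j2,j3,j5):
    a,b=np.radians(j2),np.radians(j2+j3); c=np.radians(j2+j3+j5)
    return p[0]+p[1]*np.sin(a)+p[2]*np.sin(b)+p[3]*np.sin(c), p[4]+p[1]*np.cos(a)+p[2]*np.cos(b)+p[3]*np.cos(c)
def e(p):
    R,Z=fk(p,D[:,0],D[:,1],D[:,2]); return np.r_[R-D[:,3],Z-D[:,4]]
s=least_squares(e,[0,.4,.4,.3,.2]); P=s.x
if __name__=='__main__':
    print(P.round(3),abs(s.fun).max())
    for lean in (0,28):
      for j3 in (130,140,149):
        for j2 in (-40,-20,0,20):
          j5=180-j2-j3-lean
          print(lean,j3,j2,j5,np.round(fk(P,j2,j3,j5),3))
E
python3 kin.py
```

```text
[-0.014  0.615  0.425  0.355  0.116] 0.009096628129111939
0 130 -40 90 [0.016 0.232]
0 130 -20 70 [0.176 0.193]
0 130 0 50 [0.312 0.102]
0 130 20 30 [ 0.409 -0.03 ]
0 140 -40 80 [0.01  0.158]
0 140 -20 60 [0.144 0.126]
0 140 0 40 [0.26 0.05]
0 140 20 20 [ 0.342 -0.061]
0 149 -40 71 [-0.007  0.094]
0 149 -20 51 [0.106 0.071]
0 149 0 31 [0.205 0.011]
0 149 20 11 [ 0.278 -0.079]
28 130 -40 62 [0.183 0.274]
28 130 -20 42 [0.342 0.235]
28 130 0 22 [0.479 0.144]
28 130 20 2 [0.576 0.012]
28 140 -40 52 [0.177 0.2  ]
28 140 -20 32 [0.311 0.168]
28 140 0 12 [0.426 0.092]
28 140 20 -8 [ 0.509 -0.019]
28 149 -40 43 [0.16  0.135]
28 149 -20 23 [0.273 0.113]
28 149 0 3 [0.372 0.053]
28 149 20 -17 [ 0.444 -0.037]
```

Run:
```python
from h import *
st=here()
for p in [(.37,-.13,.5),(.38,.05,.5),(.33,.33,.5),(.2,.47,.5),(0,.53,.5)]: print(p,shift(p,st).round(3))
```

```text
t 13.15 stand [-213.6   -4.3  238.9] F [ 0.1 -0.4 -0.9] w 0.0006
(0.37, -0.13, 0.5) [-0.235 -0.117  0.029]
(0.38, 0.05, 0.5) [-0.249 -0.101  0.208]
(0.33, 0.33, 0.5) [-0.303 -0.02   0.476]
(0.2, 0.47, 0.5) [-0.379  0.112  0.591]
(0, 0.53, 0.5) [-0.478  0.293  0.616]
```

```bash
python3 -m crank '[[-0.04,-0.02,0.004,0],[-0.08,-0.04,0.008,0],[-0.12,-0.06,0.015,0],[-0.16,-0.08,0.02,0],[-0.2,-0.1,0.028,0],[-0.235,-0.117,0.05,0],[-0.24,-0.112,0.09,0],[-0.243,-0.108,0.13,0],[-0.246,-0.105,0.17,0],[-0.249,-0.101,0.208,0]]' 100 | egrep 'time|pos'; python3 -m crank '[[-0.007,0.012,0.04,0],[-0.014,0.024,0.08,0],[-0.021,0.036,0.12,0],[-0.028,0.048,0.16,0],[-0.035,0.06,0.2,0],[-0.044,0.071,0.235,0],[-0.054,0.081,0.268,0],[-0.073,0.114,0.3,0],[-0.09,0.145,0.325,0],[-0.11,0.18,0.355,0]]'
python3 - <<'E'
from h import *
st=here(); print(st['joint_positions'].round(1))
cv2.imwrite('pics/w8.png',r.get_image('wrist'))
E
```

```text
time: 14.15
tool_pos: [0.3808, 0.05, 0.4945]
time: 15.15
tool_pos: [0.233, 0.4341, 0.4969]
eef_rot: [[0.46, -0.872, 0.17], [-0.108, 0.135, 0.985], [-0.882, -0.471, -0.032]]
ft_force: [0.6, -0.0, 0.6]
gripper_width: 0.0913
t 15.15 stand [-425.7  576.7  496.9] F [ 0.6 -0.   0.6] w 0.0913
[ 79.1   6.2  71.5 -28.8 101.9  -7.7]
```

View pics/w8.png

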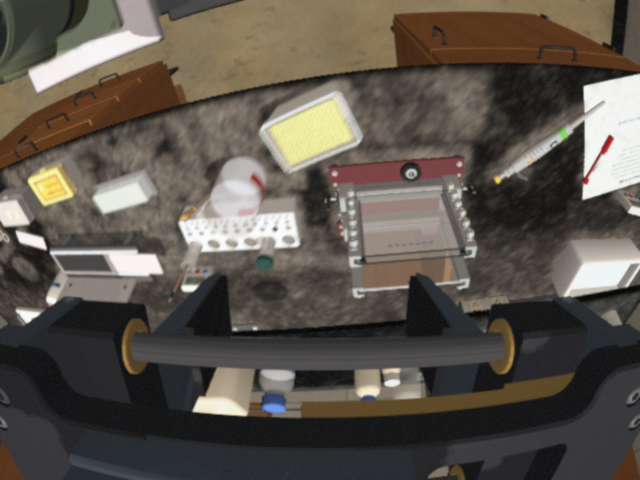

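Run:
```python
from h import *
st=here()
for p in [(.1,.5,.5),(-.02,.52,.5),(-.16,.49,.5),(-.3,.41,.5),(-.4,.32,.5)]: print(p,shift(p,st).round(3))
```

```text
t 15.2 stand [-431.   582.1  494.2] F [-1.4  3.6 -2. ] w 0.0913
(0.1, 0.5, 0.5) [-0.07   0.117  0.038]
(-0.02, 0.52, 0.5) [-0.127  0.225  0.039]
(-0.16, 0.49, 0.5) [-0.187  0.344 -0.014]
(-0.3, 0.41, 0.5) [-0.243  0.456 -0.115]
(-0.4, 0.32, 0.5) [-0.279  0.532 -0.22 ]
```

```bash
python3 -m crank '[[-0.023,0.039,0.013,-0.14],[-0.046,0.078,0.025,-0.28],[-0.07,0.117,0.038,-0.42],[-0.09,0.153,0.039,-0.56],[-0.108,0.189,0.039,-0.7],[-0.127,0.225,0.039,-0.84],[-0.142,0.255,0.026,-0.98],[-0.157,0.285,0.013,-1.12],[-0.172,0.315,0,-1.26],[-0.187,0.344,-0.014,-1.4]]'
python3 - <<'E'
from h import *
st=here(); print(st['joint_positions'].round(1))
cv2.imwrite('pics/w9.png',r.get_image('wrist'))
for p in [(-.16,.49,.5),(-.3,.41,.5),(-.4,.32,.5),(-.48,.2,.5),(-.5,.1,.5)]: print(p,shift(p,st).round(3))
E
```

```text
time: 16.2
tool_pos: [-0.1548, 0.4854, 0.5003]
eef_rot: [[0.462, -0.31, -0.831], [-0.107, -0.95, 0.294], [-0.88, -0.047, -0.472]]
ft_force: [-0.3, 1.2, 0.6]
gripper_width: 0.0911
t 16.2 stand [-816.8  580.3  500.3] F [-0.3  1.2  0.6] w 0.0911
[119.6  19.8  53.1 -25.  124.5 -52.8]
(-0.16, 0.49, 0.5) [-0.003 -0.003  0.006]
(-0.3, 0.41, 0.5) [-0.059  0.117  0.099]
(-0.4, 0.32, 0.5) [-0.095  0.233  0.155]
(-0.48, 0.2, 0.5) [-0.119  0.372  0.186]
(-0.5, 0.1, 0.5) [-0.118  0.473  0.174]
```

View pics/w9.png

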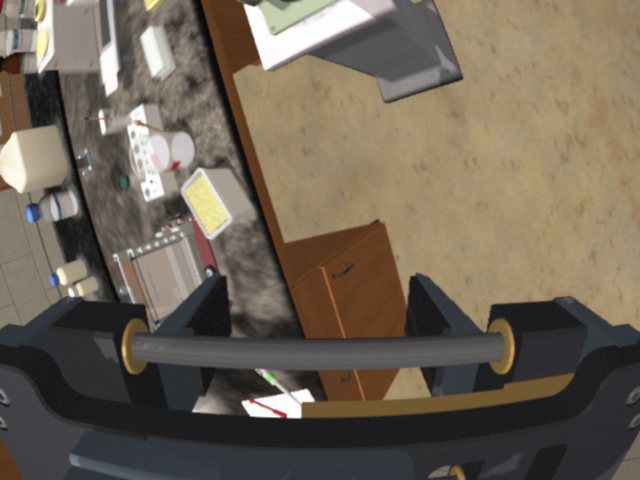

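```bash
python3 -m crank '[[-0.02,0.039,0.033,-0.14],[-0.04,0.078,0.066,-0.28],[-0.059,0.117,0.099,-0.42],[-0.071,0.155,0.118,-0.56],[-0.083,0.194,0.137,-0.7],[-0.095,0.233,0.155,-0.84],[-0.103,0.28,0.165,-0.98],[-0.111,0.326,0.175,-1.12],[-0.119,0.372,0.186,-1.26],[-0.119,0.42,0.18,-1.4]]'
python3 - <<'E'
from h import *
st=here(); print(st['joint_positions'].round(1))
cv2.imwrite('pics/w10.png',r.get_image('wrist'))
for p in [(-.55,.12,.4),(-.7,.145,.25),(-.9,.19,.25)]: print(p,shift(p,st).round(3))
E
```

```text
time: 17.25
tool_pos: [-0.4916, 0.1537, 0.4973]
eef_rot: [[0.465, 0.765, -0.447], [-0.105, -0.453, -0.885], [-0.879, 0.458, -0.13]]
ft_force: [-0.4, 0.6, -0.5]
gripper_width: 0.0912
t 17.25 stand [-1110.7   210.    497.3] F [-0.4  0.6 -0.5] w 0.0912
[162.8  27.9  40.6  -3.3 139.8 -80.6]
(-0.55, 0.12, 0.4) [ 0.062 -0.074  0.069]
(-0.7, 0.145, 0.25) [ 0.122 -0.269  0.133]
(-0.9, 0.19, 0.25) [ 0.024 -0.442  0.182]
```

View pics/w10.png

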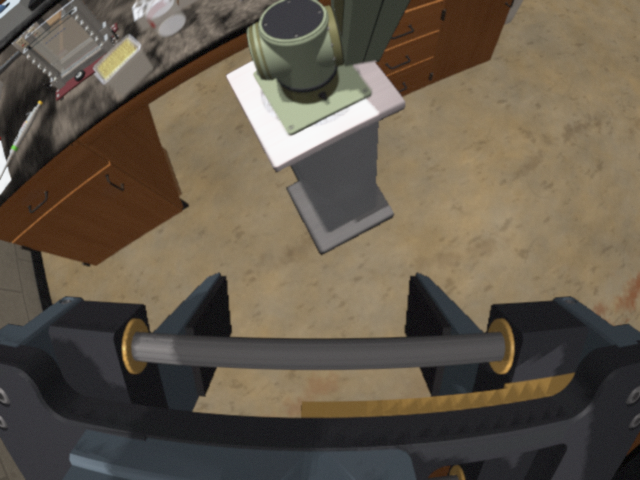

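```bash
python3 -m crank '[[0.02,-0.03,0.022,0],[0.042,-0.055,0.045,0],[0.062,-0.08,0.069,0],[0.074,-0.115,0.082,0],[0.086,-0.155,0.095,0],[0.098,-0.195,0.108,0],[0.11,-0.235,0.12,0],[0.122,-0.269,0.133,0],[0.122,-0.269,0.133,0]]'
python3 - <<'E'
from h import *
st=here(); print(st['joint_positions'].round(1))
for p in [(-.9,.19,.25),(-.9,.19,.35)]: 
  d=shift(p,st); print((d/np.linalg.norm(d)*.05).round(3),np.linalg.norm(d))
E
```

```text
time: 18.2
tool_pos: [-0.7, 0.1484, 0.2435]
eef_rot: [[0.472, 0.758, -0.45], [-0.106, -0.458, -0.883], [-0.875, 0.464, -0.135]]
ft_force: [0.7, -0.4, -1.1]
gripper_width: 0.0916
t 18.2 stand [-1316.9   179.4   243.5] F [ 0.7 -0.4 -1.1] w 0.0916
[ 1.671e+02  5.110e+01  3.190e+01 -1.000e-01  1.259e+02 -7.390e+01]
[-0.026 -0.041  0.013] 0.2043644214221676
[-0.042 -0.026  0.008] 0.23036355426749905
```

```bash
python3 -m crank '[[-0.026,-0.041,0.013,0],[-0.052,-0.082,0.026,0]]'|egrep 'rot|pos'; for_=1; python3 -m crank '[[-0.026,-0.041,0.013,0]]'|egrep 'rot|pos';python3 -m crank '[[-0.026,-0.041,0.013,0]]'|egrep 'rot|pos';python3 -m crank '[[-0.026,-0.041,0.013,0]]'|egrep 'rot|pos';python3 -m crank '[[-0.026,-0.041,0.013,0]]'|egrep 'rot|pos'; python3 -c "
from workcell import r;print(r.state()['joint_positions'].round(1))"
```

```text
tool_pos: [-0.7462, 0.1578, 0.2433]
eef_rot: [[0.447, 0.771, -0.454], [-0.101, -0.461, -0.882], [-0.889, 0.44, -0.128]]
tool_pos: [-0.7576, 0.1598, 0.2265]
eef_rot: [[0.429, 0.779, -0.457], [-0.098, -0.463, -0.881], [-0.898, 0.422, -0.122]]
tool_pos: [-0.7688, 0.1618, 0.2172]
eef_rot: [[0.402, 0.791, -0.46], [-0.092, -0.465, -0.88], [-0.911, 0.396, -0.114]]
tool_pos: [-0.7795, 0.1636, 0.2083]
eef_rot: [[0.377, 0.802, -0.464], [-0.087, -0.468, -0.88], [-0.922, 0.371, -0.107]]
tool_pos: [-0.7899, 0.1655, 0.2002]
eef_rot: [[0.351, 0.812, -0.467], [-0.081, -0.47, -0.879], [-0.933, 0.347, -0.099]]
[167.3  61.5  12.5   0.2 127.1 -73.6]
```

```bash
python3 -m crank '[[-0.026,-0.041,0.013,0]]'>/dev/null;python3 -m crank '[[-0.026,-0.041,0.013,0]]'>/dev/null;python3 -m crank '[[-0.026,-0.041,0.013,0]]'>/dev/null;python3 -m crank '[[-0.026,-0.041,0.013,0]]'|egrep 'rot|pos';python3 -m crank '[[-0.026,-0.041,0.015,0]]'>/dev/null;python3 -m crank '[[-0.026,-0.041,0.015,0]]'>/dev/null;python3 -m crank '[[-0.026,-0.041,0.015,0]]'|egrep 'rot|pos'; python3 -c "
from h import *
st=here();print(st['joint_positions'].round(1)); R=np.array(st['eef_rot']); print(np.degrees(np.arctan2(R[1,0],R[0,0])), np.degrees(np.arctan2(st['tool_pos'][1],st['tool_pos'][0])))
d=R.T@[-.97,.22,.25]; print((d*.048).round(3))"
```

```text
tool_pos: [-0.8295, 0.1726, 0.1812]
eef_rot: [[0.242, 0.845, -0.477], [-0.059, -0.478, -0.876], [-0.968, 0.24, -0.066]]
tool_pos: [-0.859, 0.1722, 0.1809]
eef_rot: [[0.151, 0.863, -0.482], [-0.041, -0.482, -0.875], [-0.988, 0.152, -0.037]]
t 19.5 stand [-1477.6   183.6   180.9] F [-0.5  0.5 -0.6] w 0.091
[167.7  61.6  12.3   0.5 115.  -73.1]
-15.208778753601127 168.6643045843642
[-0.019 -0.043  0.013]
```

```bash
python3 -m crank '[[-0.019,-0.043,0.013,0]]'>/dev/null;python3 -m crank '[[-0.019,-0.043,0.013,0]]'|egrep 'rot|pos';python3 -m crank '[[-0.015,-0.043,0.015,0]]'|egrep 'rot|pos';python3 -m crank '[[-0.015,-0.043,0.015,0]]'|egrep 'rot|pos'; python3 -c "
from h import *
st=here();print(st['joint_positions'].round(1)); R=np.array(st['eef_rot']); print(R[:,0]);d=R.T@[-.97,.22,.25]; print((d*.048).round(3))"
```

```text
tool_pos: [-0.88, 0.1776, 0.1764]
eef_rot: [[0.09, 0.87, -0.484], [-0.029, -0.483, -0.875], [-0.996, 0.093, -0.019]]
tool_pos: [-0.8914, 0.179, 0.1731]
eef_rot: [[0.06, 0.872, -0.485], [-0.023, -0.485, -0.874], [-0.998, 0.063, -0.009]]
tool_pos: [-0.9024, 0.1798, 0.1703]
eef_rot: [[0.03, 0.874, -0.485], [-0.017, -0.485, -0.874], [-0.999, 0.035, 0.0]]
t 19.9 stand [-1521.7   185.8   170.3] F [-0.1  0.  -1.1] w 0.0914
[167.8  62.1  12.3   0.6 107.5 -73. ]
[ 0.03017777 -0.01694781 -0.99940086]
[-0.014 -0.045  0.013]
```

```bash
python3 -m crank '[[0,0,0,0]]'|egrep 'rot'; python3 -m crank '[[-0.005,-0.024,0.001,0]]'|egrep 'rot'; python3 -m crank '[[0,0,0,0]]'|egrep 'rot|pos'
```

```text
eef_rot: [[0.032, 0.874, -0.485], [-0.017, -0.485, -0.875], [-0.999, 0.036, -0.0]]
eef_rot: [[0.016, 0.875, -0.484], [-0.014, -0.484, -0.875], [-1.0, 0.021, 0.005]]
tool_pos: [-0.9063, 0.1884, 0.167]
eef_rot: [[0.018, 0.874, -0.486], [-0.014, -0.486, -0.874], [-1.0, 0.022, 0.003]]
```

```bash
python3 -m crank '[[-0.005,-0.02,-0.008,0]]'|egrep 'rot'; python3 -m crank '[[0,0,0,0]]'|egrep 'rot|pos'; python3 -c "
from h import *
st=here();print(st['joint_positions'].round(1))
for p in [(-.6,.25,.4),(-.42,.4,.45),(-.3,.47,.45),(-.1,.52,.45),(.1,.51,.45),(.3,.42,.45)]: print(p,shift(p,st).round(3))"
```

```text
eef_rot: [[0.006, 0.875, -0.483], [-0.013, -0.483, -0.875], [-1.0, 0.011, 0.008]]
tool_pos: [-0.9071, 0.204, 0.1666]
eef_rot: [[0.006, 0.873, -0.488], [-0.011, -0.488, -0.873], [-1.0, 0.011, 0.006]]
t 20.4 stand [-1529.2   209.3   166.6] F [ 0.7  0.3 -1. ] w 0.0912
[166.4  62.3  12.3   0.5 105.9 -74.2]
(-0.6, 0.25, 0.4) [-0.232  0.248 -0.188]
(-0.42, 0.4, 0.45) [-0.282  0.333 -0.407]
(-0.3, 0.47, 0.45) [-0.282  0.403 -0.527]
(-0.1, 0.52, 0.45) [-0.282  0.553 -0.668]
(0.1, 0.51, 0.45) [-0.28   0.733 -0.757]
(0.3, 0.42, 0.45) [-0.278  0.951 -0.775]
```

```bash
python3 -m crank '[[-0.029,0.031,-0.023,0.14],[-0.058,0.062,-0.047,0.28],[-0.087,0.093,-0.07,0.42],[-0.116,0.124,-0.094,0.56],[-0.145,0.155,-0.117,0.7],[-0.174,0.186,-0.141,0.84],[-0.203,0.217,-0.165,0.98],[-0.232,0.248,-0.188,1.12],[-0.24,0.265,-0.23,1.26],[-0.25,0.28,-0.272,1.4]]'; python3 -c "
from h import *
st=here();print(st['joint_positions'].round(1))
for p in [(-.42,.38,.45),(-.3,.47,.45),(-.1,.52,.45),(.1,.51,.45),(.3,.42,.45)]: print(p,shift(p,st).round(3))"
```

```text
time: 21.4
tool_pos: [-0.5305, 0.3061, 0.4199]
eef_rot: [[0.004, -0.334, -0.942], [-0.01, -0.942, 0.334], [-1.0, 0.008, -0.007]]
ft_force: [0.2, 0.9, -1.3]
gripper_width: 0.0912
t 21.4 stand [-1167.9   356.6   419.9] F [ 0.2  0.9 -1.3] w 0.0912
[148.7  19.9  58.5   0.4 102.1 -11.7]
(-0.42, 0.38, 0.45) [-0.03  -0.106 -0.08 ]
(-0.3, 0.47, 0.45) [-0.031 -0.231 -0.163]
(-0.1, 0.52, 0.45) [-0.031 -0.345 -0.334]
(0.1, 0.51, 0.45) [-0.03  -0.403 -0.526]
(0.3, 0.42, 0.45) [-0.028 -0.385 -0.745]
```

```bash
python3 -m crank '[[-0.01,-0.035,-0.027,0.14],[-0.02,-0.071,-0.053,0.28],[-0.03,-0.106,-0.08,0.42],[-0.03,-0.147,-0.107,0.56],[-0.03,-0.19,-0.135,0.7],[-0.031,-0.231,-0.163,0.84],[-0.031,-0.26,-0.206,0.98],[-0.031,-0.289,-0.248,1.12],[-0.031,-0.317,-0.291,1.26],[-0.031,-0.345,-0.334,1.4]]'; python3 -c "
from h import *
st=here();print(st['joint_positions'].round(1))
for p in [(.0,.52,.45),(.1,.51,.45),(.3,.42,.45),(.42,.3,.45),(.5,.1,.45)]: print(p,shift(p,st).round(3))"
```

```text
time: 22.4
tool_pos: [-0.1074, 0.5204, 0.4495]
eef_rot: [[0.006, -0.985, 0.171], [-0.011, 0.171, 0.985], [-1.0, -0.008, -0.01]]
ft_force: [-1.2, -0.0, -0.2]
gripper_width: 0.0913
t 22.4 stand [-774.1  620.8  449.5] F [-1.2 -0.  -0.2] w 0.0913
[100.6  12.   65.5  -0.2 103.2  20.3]
(0.0, 0.52, 0.45) [ 0.    -0.106  0.018]
(0.1, 0.51, 0.45) [ 0.001 -0.206  0.025]
(0.3, 0.42, 0.45) [ 0.003 -0.419 -0.029]
(0.42, 0.3, 0.45) [ 0.005 -0.557 -0.127]
(0.5, 0.1, 0.45) [ 0.008 -0.67  -0.311]
```

```bash
python3 -m crank '[[0,-0.05,0.009,0.1],[0,-0.1,0.018,0.2],[0,-0.15,0.021,0.3],[0.001,-0.2,0.025,0.4],[0.001,-0.245,0.014,0.5],[0.001,-0.29,0.003,0.6],[0.002,-0.335,-0.009,0.75],[0.003,-0.378,-0.02,0.9],[0.003,-0.419,-0.03,1.05],[0.003,-0.454,-0.054,1.2]]'; python3 -c "
from h import *
st=here();print(st['joint_positions'].round(1))
for p in [(.42,.3,.45),(.5,.1,.45),(.5,0,.42)]: print(p,shift(p,st).round(3))"
```

```text
time: 23.4
tool_pos: [0.3314, 0.3917, 0.4497]
eef_rot: [[0.006, -0.197, 0.98], [-0.012, 0.98, 0.197], [-1.0, -0.013, 0.004]]
ft_force: [0.0, 0.3, -0.3]
gripper_width: 0.0913
t 23.4 stand [-322.9  546.6  449.7] F [ 0.   0.3 -0.3] w 0.0913
[ 49.    9.9  68.1  -0.7 102.3  37.4]
(0.42, 0.3, 0.45) [ 0.001 -0.107  0.069]
(0.5, 0.1, 0.45) [ 0.004 -0.319  0.108]
(0.5, 0, 0.42) [ 0.035 -0.417  0.088]
```

```bash
python3 -m crank '[[0,-0.036,0.023,0.1],[0,-0.072,0.046,0.2],[0.001,-0.107,0.069,0.3],[0.002,-0.15,0.077,0.32],[0.003,-0.195,0.085,0.32],[0.004,-0.24,0.093,0.32],[0.005,-0.285,0.101,0.32],[0.015,-0.33,0.1,0.32],[0.025,-0.375,0.09,0.32],[0.03,-0.415,0.085,0.32]]'; python3 -m crank '[[0.005,-0.04,-0.005,0],[0.005,-0.04,-0.005,0],[0.005,-0.04,-0.005,0]]'; python3 -c "
from h import *
import pickle
st=here();print(st['joint_positions'].round(1))
pickle.dump(st,open('w11.pkl','wb')); cv2.imwrite('pics/w11.png',r.get_image('wrist'))
"
```

```text
time: 24.4
tool_pos: [0.4965, 0.0008, 0.4256]
eef_rot: [[0.006, 0.115, 0.993], [-0.012, 0.993, -0.115], [-1.0, -0.011, 0.007]]
ft_force: [0.5, 0.2, 0.3]
gripper_width: 0.0911
time: 24.7
tool_pos: [0.4875, -0.0366, 0.4218]
eef_rot: [[0.007, 0.117, 0.993], [-0.011, 0.993, -0.116], [-1.0, -0.01, 0.008]]
ft_force: [-0.7, 0.8, -0.7]
gripper_width: 0.0913
t 24.7 stand [-115.7  140.5  421.8] F [-0.7  0.8 -0.7] w 0.0913
[-5.2  6.7 75.8 -0.6 97.   1.4]
```

View pics/w11.png

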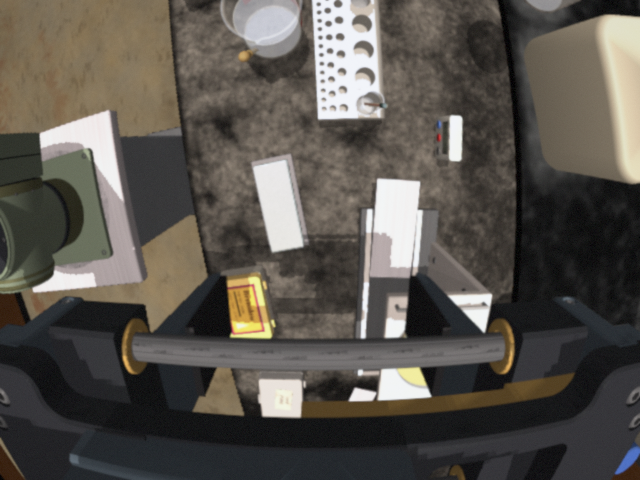

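```bash
python3 -c "
import cv2
im=cv2.imread('pics/w11.png')
cv2.imwrite('pics/w11a.png',cv2.resize(im[145:265,235:325],None,fx=5,fy=5,interpolation=cv2.INTER_CUBIC))
cv2.imwrite('pics/w11b.png',cv2.resize(im[165:300,350:450],None,fx=4.4,fy=4.4,interpolation=cv2.INTER_CUBIC))
"
```

```text
(no output)
```

View pics/w11a.png

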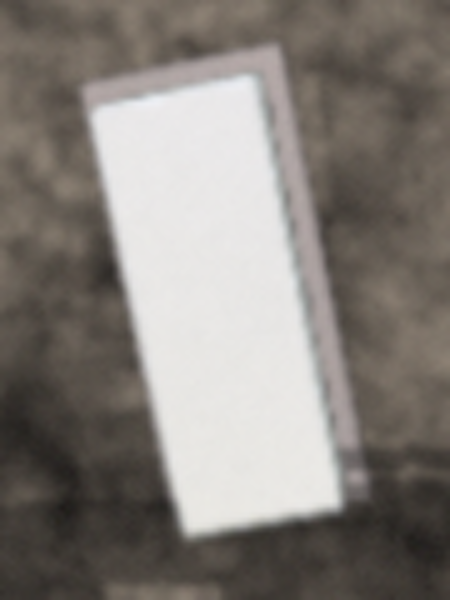

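View pics/w11b.png

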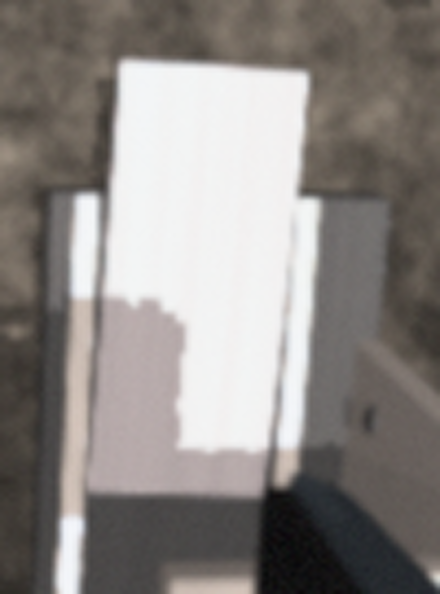

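Run:
```python
from h import *
import pickle
st=pickle.load(open('w11.pkl','rb'))
a=lambda u,v:(235+u/5,145+v/5); b=lambda u,v:(350+u/4.4,165+v/4.4)
pt=[a(90,105),a(258,75),a(342,510),a(187,538)]
for z in (.04,.05,.06):
    P=np.array([onz('wrist',p,z,st)[:2] for p in pt])
    L=np.linalg.norm(np.roll(P,-1,0)-P,axis=1)
    v=(P[0]-P[3]+P[1]-P[2]); c=P.mean(0)
    print('pile',z,c.round(4),(L*1e3).round(1),'yaw',np.degrees(np.arctan2(v[1],v[0])).round(2)-90)
B=np.array([onz('wrist',a(*p),.006,st)[:2] for p in [(83,88),(280,43),(367,497)]])
print('base ctr',((B[0]+B[2])/2).round(4),np.linalg.norm(B[0]-B[1]),np.linalg.norm(B[1]-B[2]), 'yaw',np.degrees(np.arctan2(*(B[1]-B[2])[::-1]))-90)
pl=np.array([onz('wrist',b(*p),.065,st) for p in [(120,60),(310,72),(272,492),(88,492)]])
print('plate',[W2S(p).round(1).tolist() for p in pl])
for p in [(48,188),(388,198)]: print('deck',W2S(onz('wrist',b(*p),.06,st)).round(1))
# top
c=lambda u,v:(230+u/3.5,140+v/3.5)
for p in [(160,163),(147,246),(345,250)]: print('top plate',W2S(onz('top',c(*p),.065)).round(1))
```

```text
pile 0.04 [ 0.4297 -0.0497] [ 51.1 136.2  49.5 137.6] yaw 3.700000000000003
pile 0.05 [ 0.4309 -0.048 ] [ 50.2 133.8  48.6 135.1] yaw 3.700000000000003
pile 0.06 [ 0.4321 -0.0463] [ 49.3 131.3  47.7 132.6] yaw 3.700000000000003
base ctr [ 0.4289 -0.0506] 0.06404875383878898 0.15035102906022615 yaw 3.4587754100179353
plate [[-27.8, 167.7, 65.0], [36.9, 165.8, 65.0], [34.4, 17.3, 65.0], [-32.1, 17.9, 65.0]]
deck [-49.7 123.9  60. ]
deck [ 69.4 122.8  60. ]
top plate [ 33.2 163.5  65. ]
top plate [-31.4 164.1  65. ]
top plate [-14.   15.6  65. ]
```

Run:
```python
from h import *
st=here()
R=np.array(st['eef_rot']);print(np.degrees(np.arctan2(R[1,2],R[0,2])))
for p in [(1.5,143,400),(1.5,143,110)]: print(p,S2W(*p).round(4),shift(S2W(*p),st).round(4))
```

```text
t 24.75 stand [-115.6  141.3  421.8] F [ 0.1 -0.  -0.1] w 0.0913
-6.585514458924358
(1.5, 143, 400) [ 0.6041 -0.0484  0.4   ] [0.0228 0.0011 0.1169]
(1.5, 143, 110) [ 0.6041 -0.0484  0.11  ] [0.3128 0.004  0.1144]
```

```bash
python3 -m crank '[[0.007,0,0.04,0.007],[0.015,0.001,0.08,0.007],[0.03,0.001,0.115,0.007],[0.075,0.002,0.117,0.007],[0.125,0.002,0.1165,0.007],[0.175,0.003,0.116,0.007],[0.225,0.003,0.1155,0.007],[0.27,0.004,0.115,0.007],[0.312,0.004,0.1145,0.007],[0.312,0.004,0.1145,0.007]]'
python3 - <<'E'
from h import *
import pickle
st=here();pickle.dump(st,open('w12.pkl','wb')); cv2.imwrite('pics/w12.png',r.get_image('wrist'))
print(shift(S2W(1.5,143,44),st).round(4))
E
```

```text
time: 25.75
tool_pos: [0.6, -0.0466, 0.1045]
eef_rot: [[-0.006, 0.119, 0.993], [-0.01, 0.993, -0.119], [-1.0, -0.011, -0.005]]
ft_force: [-0.4, 0.5, 0.1]
gripper_width: 0.0911
t 25.75 stand [ -2.9 144.2 104.5] F [-0.4  0.5  0.1] w 0.0911
[ 0.0605 -0.0006  0.0047]
```

View pics/w12.png

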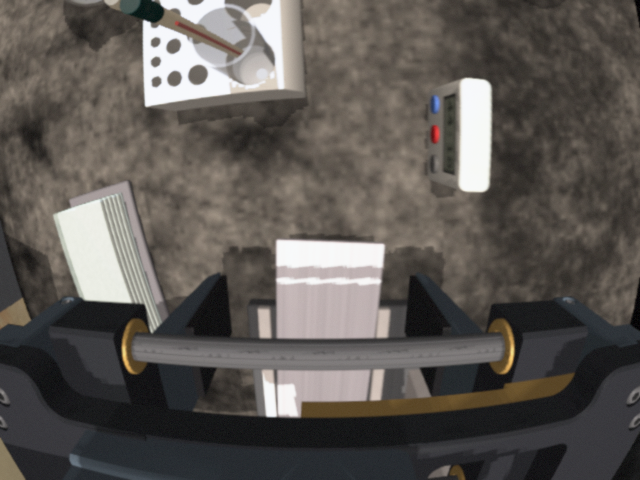

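Run:
```python
from h import *
import pickle
st=pickle.load(open('w12.pkl','rb'))
for uv in [(277,240),(384,244),(278,300),(382,300)]: print(W2S(onz('wrist',uv,.065,st)).round(1))
for uv in [(255,302),(404,304)]: print('deck/rail end',W2S(onz('wrist',uv,.062,st)).round(1))
st=here();
for p in [(2.5,143,104),(2.5,143,80),(2.5,143,44)]: print(shift(S2W(*p),st).round(4))
```

```text
[-27.7 167.2  65. ]
[ 35.7 165.1  65. ]
[-28.3 128.5  65. ]
[ 36.7 128.6  65. ]
deck/rail end [-43.6 125.4  62. ]
deck/rail end [ 52.  124.1  62. ]
t 25.8 stand [-1.000e-01  1.441e+02  1.082e+02] F [0.8 0.2 0.3] w 0.0913
[ 0.0043 -0.001   0.0026]
[ 0.0283 -0.0008  0.0025]
[ 0.0643 -0.0004  0.0024]
```

```bash
python3 -m crank '[[0.012,0.001,0.003,0],[0.026,0.001,0.003,0],[0.04,0.0013,0.003,0],[0.052,0.0015,0.003,0],[0.06,0.0016,0.003,0],[0.0643,0.0016,0.003,0],[0.0643,0.0016,0.003,0]]'
python3 - <<'E'
from h import *
import pickle
st=here();pickle.dump(st,open('w13.pkl','wb')); cv2.imwrite('pics/w13.png',r.get_image('wrist'))
E
```

```text
time: 26.5
tool_pos: [0.6077, -0.0483, 0.0458]
eef_rot: [[0.006, 0.121, 0.993], [-0.012, 0.993, -0.121], [-1.0, -0.011, 0.008]]
ft_force: [-0.2, 0.1, 0.5]
gripper_width: 0.0911
t 26.5 stand [  5.  143.5  45.8] F [-0.2  0.1  0.5] w 0.0911
```

View pics/w13.png

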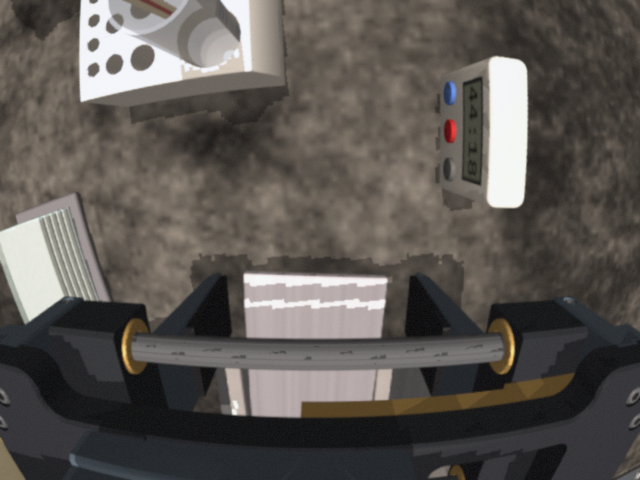

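```bash
python3 -m crank '[[0,0,0,0],[0,0,0,0],[0,0,0,0],[0,0,0,0],[0,0,0,0]]' 0
python3 - <<'E'
from h import *
import pickle
st=here();pickle.dump(st,open('w14.pkl','wb')); cv2.imwrite('pics/w14.png',r.get_image('wrist'))
print(st['torque'])
E
```

```text
time: 27.05
tool_pos: [0.6059, -0.048, 0.0459]
eef_rot: [[0.003, 0.121, 0.993], [-0.011, 0.993, -0.121], [-1.0, -0.011, 0.004]]
ft_force: [-5.2, 1.5, 3.6]
gripper_width: 0.0636
t 27.05 stand [  3.2 143.6  45.9] F [-5.2  1.5  3.6] w 0.0636
[ 0.13799521  1.10781631 -0.04393941]
```

View pics/w14.png

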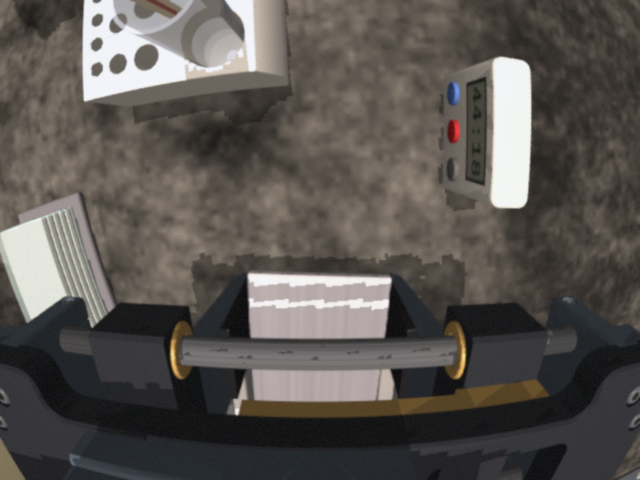

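```bash
python3 -m crank '[[-0.003,0,0,0],[-0.008,0,0,0],[-0.015,0,0,0],[-0.025,0,0,0],[-0.035,0,0,0],[-0.045,0,0,0],[-0.05,0,0,0],[-0.05,0,0,0],[-0.05,0,0,0]]'
python3 - <<'E'
from h import *
import pickle
st=here();pickle.dump(st,open('w15.pkl','wb')); cv2.imwrite('pics/w15.png',r.get_image('wrist'))
t=r.get_image('side');cv2.imwrite('pics/s15.png',cv2.resize(t[150:350,230:450],None,fx=3.5,fy=2.9,interpolation=cv2.INTER_CUBIC))
print(st['torque'])
E
```

```text
time: 28.0
tool_pos: [0.6071, -0.0477, 0.0959]
eef_rot: [[0.006, 0.121, 0.993], [-0.012, 0.993, -0.121], [-1.0, -0.011, 0.008]]
ft_force: [-0.4, -0.7, -1.6]
gripper_width: 0.0637
t 28.0 stand [  4.4 144.1  95.9] F [-0.4 -0.7 -1.6] w 0.0637
[0.03927896 0.06518497 0.00120375]
```

View pics/w15.png

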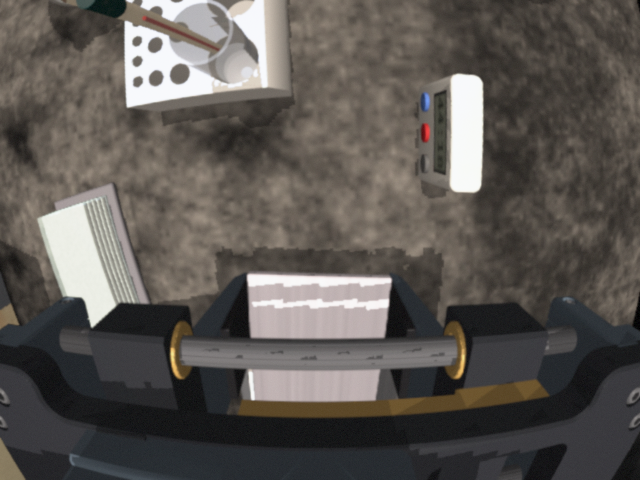

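View pics/s15.png

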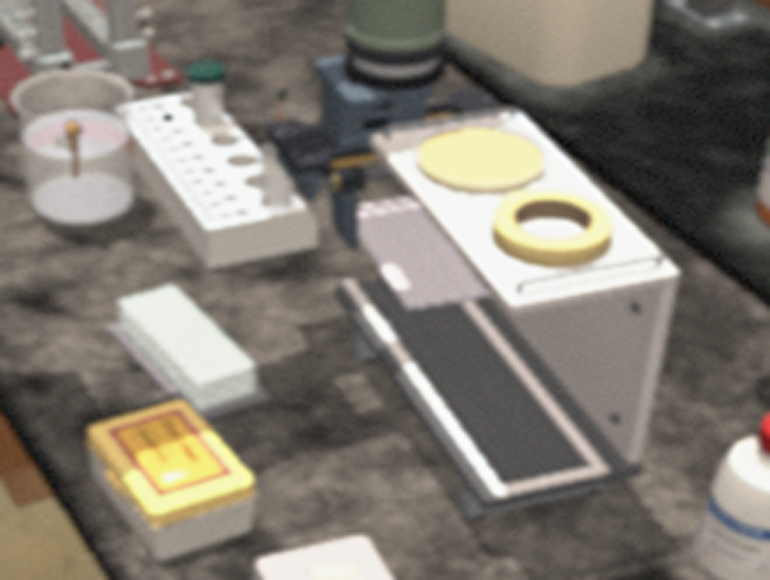

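Run:
```python
import cv2
t=cv2.imread('pics/t7.png'); cv2.imwrite('pics/t7p.png',cv2.resize(t[248:288,248:318],None,fx=10,fy=10,interpolation=cv2.INTER_CUBIC))
t=cv2.imread('pics/w7.png'); cv2.imwrite('pics/w7p.png',cv2.resize(t[105:205,360:520],None,fx=4.8,fy=4.8,interpolation=cv2.INTER_CUBIC))
t=cv2.imread('pics/side0.png'); cv2.imwrite('pics/s0p.png',cv2.resize(t[235:305,250:320],None,fx=8,fy=8,interpolation=cv2.INTER_CUBIC))
```

```text
(no output)
```

View pics/t7p.png

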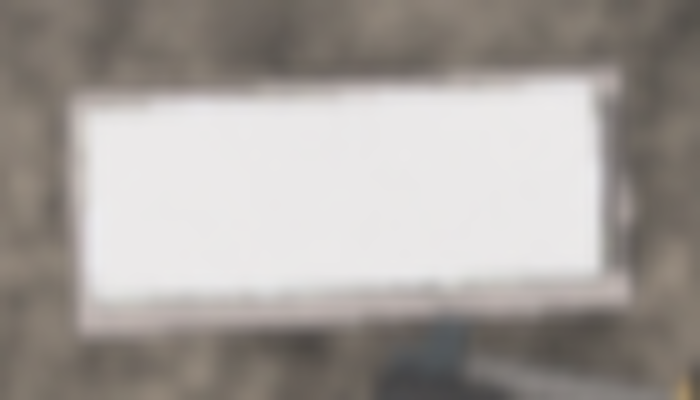

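View pics/w7p.png

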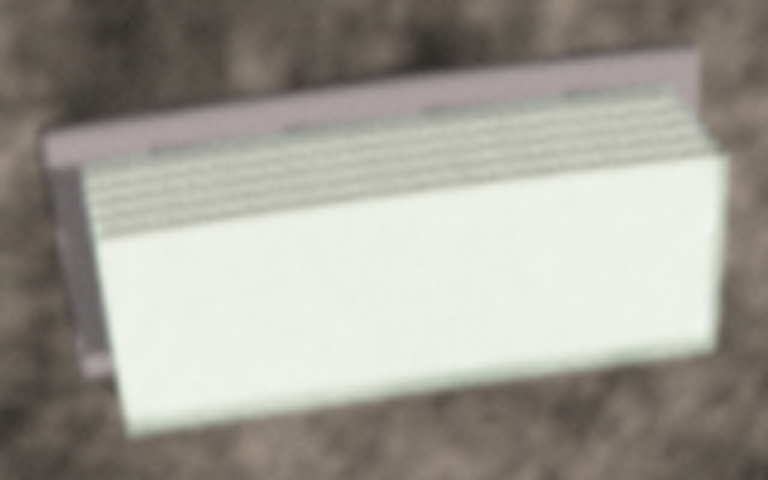

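View pics/s0p.png

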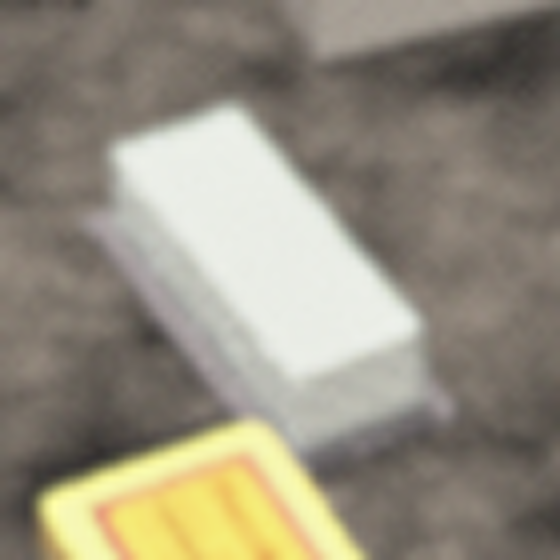

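Run:
```python
from h import *
import pickle
from scipy.optimize import least_squares
st=pickle.load(open('w11.pkl','rb'))
a=lambda u,v:(235+u/5,145+v/5); t=lambda u,v:(248+u/10,248+v/10); s=lambda u,v:(250+u/8,235+v/8)
# corners in pile frame: FL(-x,+y) BL(+x,+y) BR(+x,-y) FR(-x,-y)
K=dict(FL=(-.025,.068),BL=(.025,.068),BR=(.025,-.068),FR=(-.025,-.068))
KB=dict(FL=(-.033,.076),BL=(.033,.076),BR=(.033,-.076),FR=(-.033,-.076))
O=[('wrist',a(90,105),'FL',1),('wrist',a(258,75),'BL',1),('wrist',a(342,510),'BR',1),('wrist',a(187,538),'FR',1),
('wrist',a(83,88),'FL',0),('wrist',a(280,43),'BL',0),('wrist',a(367,497),'BR',0),
('top',t(85,105),'BL',1),('top',t(598,82),'BR',1),('top',t(608,275),'FR',1),('top',t(95,297),'FL',1),
('top',t(70,97),'BL',0),('top',t(620,70),'BR',0),('top',t(630,303),'FR',0),('top',t(82,328),'FL',0),
('side',s(112,150),'FL',1),('side',s(237,103),'BL',1),('side',s(420,325),'BR',1),('side',s(298,382),'FR',1),('side',s(85,218),'FL',0),('side',s(450,410),'BR',0)]
def run(views):
    def f(q):
        C,S=np.cos(q[2]),np.sin(q[2]);o=[]
        for n,uv,k,top in O:
            if n not in views: continue
            x,y=(K if top else KB)[k]; z=q[3] if top else .006
            o.append(proj(n,(q[0]+C*x-S*y,q[1]+S*x+C*y,z),st)-uv)
        return np.ravel(o)
    m=least_squares(f,[.43,-.05,.06,.05],loss='soft_l1'); print(views,m.x[:2].round(4),np.degrees(m.x[2]).round(2),m.x[3].round(4)); return m
for v in (['wrist'],['top'],['side'],['top','side'],['wrist','top','side']): m=run(v)
print(m.fun.reshape(-1,2).round(1).tolist())
# plate end in tool frame
st=pickle.load(open('w15.pkl','rb'))
for uv in [(248,274),(391,277)]:
    X=onz('wrist',uv,st['tool_pos'][2]+.019,st); print((np.array(st['eef_rot']).T@(X-st['tool_pos'])*1e3).round(1))
```

```text
['wrist'] [ 0.4292 -0.0502] 3.66 0.0388
['top'] [ 0.4262 -0.0532] 3.5 0.0421
['side'] [ 0.4283 -0.0524] 3.5 0.0398
['top', 'side'] [ 0.4269 -0.0532] 3.45 0.0409
['wrist', 'top', 'side'] [ 0.4284 -0.0512] 3.54 0.0375
[[0.1, 1.5], [-0.9, 0.9], [-0.7, 0.3], [-0.9, 0.2], [-1.1, -0.5], [0.3, 0.3], [0.6, 1.2], [-0.5, -0.4], [-0.8, -0.5], [-0.9, -1.1], [-0.8, -0.9], [-0.9, -1.3], [-0.2, -1.2], [-0.1, -0.4], [-1.2, -0.2], [-0.6, 0.1], [-0.1, 0.3], [0.5, 0.9], [-1.0, 0.3], [-0.4, -0.5], [0.9, -0.2]]
[-19.5  23.7 -31.3]
[-19.  22.  32.]
```

Run:
```python
from h import *
st=here()
print(shift((.4255,.0004,.085),st).round(4))
for uv in [(147,255),(195,255),(238,235),(238,200)]: print(onz('top',uv,.1).round(3))
```

```text
t 28.1 stand [  4.1 144.   95.4] F [ 0.4  0.3 -1.8] w 0.0637
[ 0.0089  0.0259 -0.1859]
[0.447 0.29  0.1  ]
[0.449 0.168 0.1  ]
[0.502 0.06  0.1  ]
[0.593 0.062 0.1  ]
```

```bash
python3 -m crank '[[0,0.003,-0.015,0],[0,0.006,-0.04,-0.02],[0,0.009,-0.065,-0.05],[0,0.013,-0.09,-0.08],[0,0.017,-0.115,-0.11],[0,0.021,-0.14,-0.14],[0.004,0.024,-0.163,-0.165],[0.008,0.026,-0.18,-0.183],[0.009,0.026,-0.186,-0.183],[0.009,0.026,-0.186,-0.183]]'; python3 -m crank '[[0,0,0,0]]' >/dev/null
python3 - <<'E'
from h import *
import pickle
st=here();pickle.dump(st,open('w16.pkl','wb')); cv2.imwrite('pics/w16.png',r.get_image('wrist'))
t=r.get_image('side');cv2.imwrite('pics/s16.png',cv2.resize(t[190:330,230:350],None,fx=5,fy=4.2,interpolation=cv2.INTER_CUBIC))
R=np.array(st['eef_rot']);print(st['tool_pos'],R.round(3).tolist(),np.degrees(np.arctan2(R[1,2],R[0,2])))
E
```

```text
time: 29.1
tool_pos: [0.4253, 0.0005, 0.085]
eef_rot: [[0.006, -0.061, 0.998], [-0.012, 0.998, 0.062], [-1.0, -0.012, 0.005]]
ft_force: [0.2, 0.1, -1.4]
gripper_width: 0.0636
t 29.2 stand [-180.1  169.8   85.5] F [ 0.1  0.3 -2.4] w 0.0638
[4.27165357e-01 3.27692811e-04 8.54762624e-02] [[0.008, -0.061, 0.998], [-0.012, 0.998, 0.061], [-1.0, -0.012, 0.007]] 3.5123431057876164
```

View pics/w16.png

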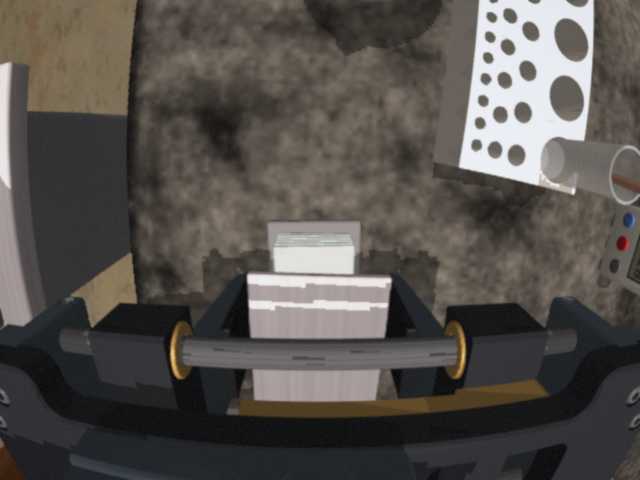

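View pics/s16.png

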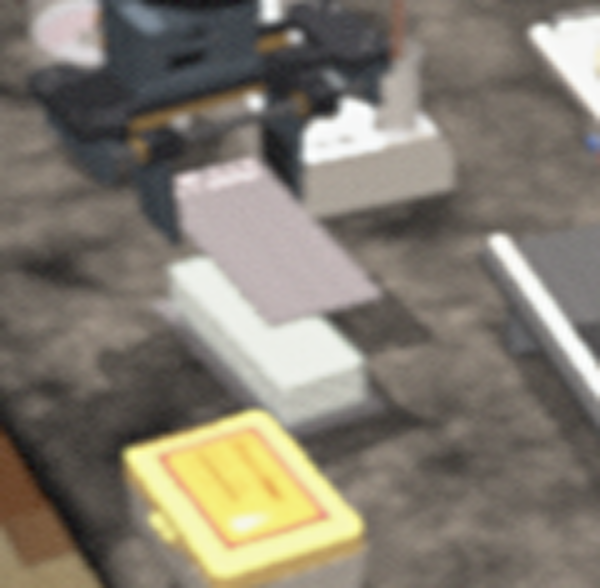

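Run:
```python
from h import *
import pickle
im=cv2.imread('pics/w16.png'); cv2.imwrite('pics/w16c.png',cv2.resize(im[205:315,235:405],None,fx=4.5,fy=4.5,interpolation=cv2.INTER_CUBIC))
```

```text
(no output)
```

View pics/w16c.png

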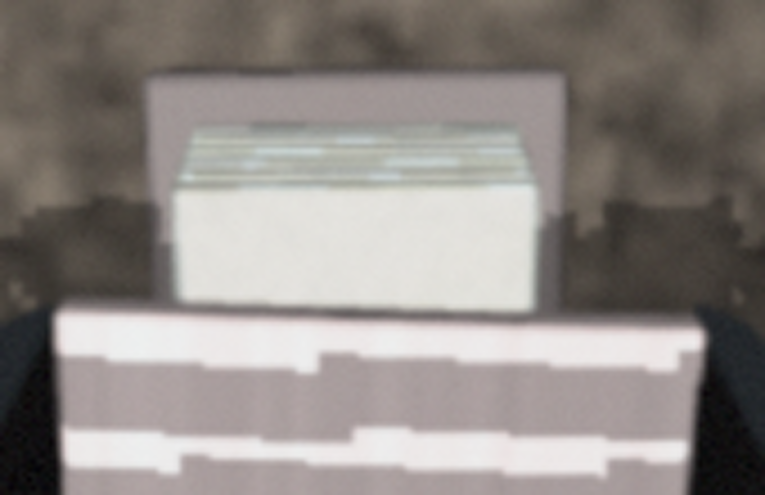

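Run:
```python
from h import *
import pickle
st=pickle.load(open('w16.pkl','rb')); st2=r.state()
c=lambda u,v:(235+u/4.5,205+v/4.5); R=np.array(st['eef_rot'])
def tf(uv,z): X=onz('wrist',c(*uv),z,st); return (R.T@(X-st['tool_pos'])*1e3).round(1)
for z in (.038,.041,.044,.05): print('pile top end',z,tf((175,187),z),tf((537,184),z))
print('glass bottom end',tf((192,128),.006),tf((518,127),.006))
print('base end',tf((147,76),.006),tf((565,74),.006))
zt=st['tool_pos'][2]+.019
for p in [(55,307),(705,322),(62,490),(691,490)]: print('plate',tf(p,zt))
```

```text
pile top end 0.038 [ 47.1  17.4 -27.4] [47.4 17.7 22. ]
pile top end 0.041 [ 44.1  18.3 -27.1] [44.4 18.6 21.7]
pile top end 0.044 [ 41.   19.1 -26.7] [41.4 19.4 21.4]
pile top end 0.05 [ 35.   20.8 -26. ] [35.4 21.1 20.7]
glass bottom end [ 79.1  17.8 -28.4] [79.4 17.9 22.1]
base end [ 78.9  26.1 -35.1] [79.4 26.3 29.2]
plate [-19.5  24.1 -31.6]
plate [-19.   22.3  32.3]
plate [-19.3   4.1 -32.3]
plate [-18.8   3.8  32.2]
```

```bash
python3 -m crank '[[0,0,0,0]]'; python3 -m crank '[[0,0,0,0]]' ;python3 - <<'E'
from h import *
import pickle
st=here();pickle.dump(st,open('w17.pkl','wb')); im=r.get_image('wrist');cv2.imwrite('pics/w17.png',im); cv2.imwrite('pics/w17c.png',cv2.resize(im[205:315,235:405],None,fx=4.5,fy=4.5,interpolation=cv2.INTER_CUBIC)); print(st['tool_pos'])
E
```

```text
time: 29.4
tool_pos: [0.4267, 0.0003, 0.0853]
eef_rot: [[0.007, -0.061, 0.998], [-0.012, 0.998, 0.061], [-1.0, -0.012, 0.006]]
ft_force: [0.0, 0.7, -1.7]
gripper_width: 0.0638
time: 29.5
tool_pos: [0.4263, 0.0004, 0.0852]
eef_rot: [[0.007, -0.061, 0.998], [-0.012, 0.998, 0.061], [-1.0, -0.012, 0.006]]
ft_force: [-0.3, -0.2, -0.1]
gripper_width: 0.0637
t 29.5 stand [-180.9  169.7   85.2] F [-0.3 -0.2 -0.1] w 0.0637
[4.26328087e-01 3.71697855e-04 8.51527027e-02]
```

View pics/w17c.png

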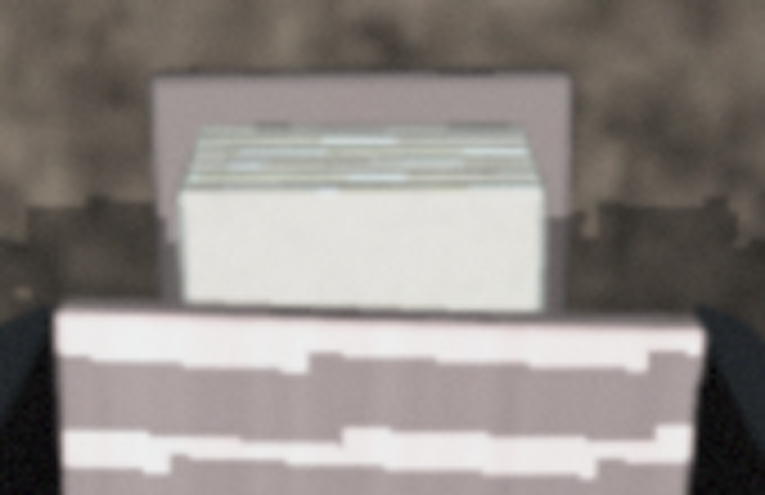

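```bash
python3 -m crank '[[0.005,0.0008,-0.001,-0.01],[0.012,0.0018,-0.0019,-0.03],[0.02,0.0019,-0.002,-0.03],[0.027,0.002,-0.002,-0.03],[0.033,0.0021,-0.002,-0.03],[0.033,0.0021,-0.002,-0.03],[0.033,0.0021,-0.002,-0.03],[0.033,0.0021,-0.002,-0.03]]' ;python3 - <<'E'
from h import *
import pickle
st=here();pickle.dump(st,open('w18.pkl','wb')); im=r.get_image('wrist');cv2.imwrite('pics/w18.png',im); cv2.imwrite('pics/w18c.png',cv2.resize(im[205:315,235:405],None,fx=4.5,fy=4.5,interpolation=cv2.INTER_CUBIC)); print(st['tool_pos'])
t=r.get_image('side');cv2.imwrite('pics/s18.png',cv2.resize(t[190:330,230:350],None,fx=5,fy=4.2,interpolation=cv2.INTER_CUBIC))
E
```

```text
time: 30.35
tool_pos: [0.4242, 0.0021, 0.0523]
eef_rot: [[0.007, -0.092, 0.996], [-0.012, 0.996, 0.092], [-1.0, -0.012, 0.006]]
ft_force: [-0.7, -0.3, -2.5]
gripper_width: 0.064
t 30.35 stand [-183.2  171.2   52.3] F [-0.7 -0.3 -2.5] w 0.064
[0.42421456 0.00207296 0.05232847]
```

View pics/w18c.png

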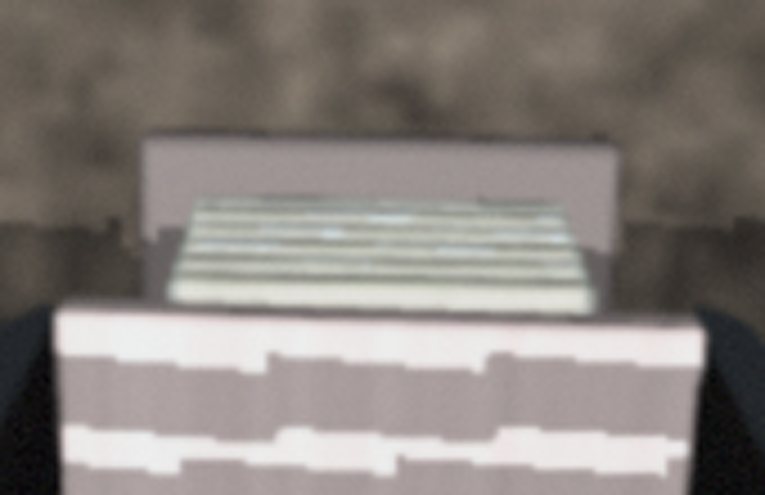

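View pics/s18.png

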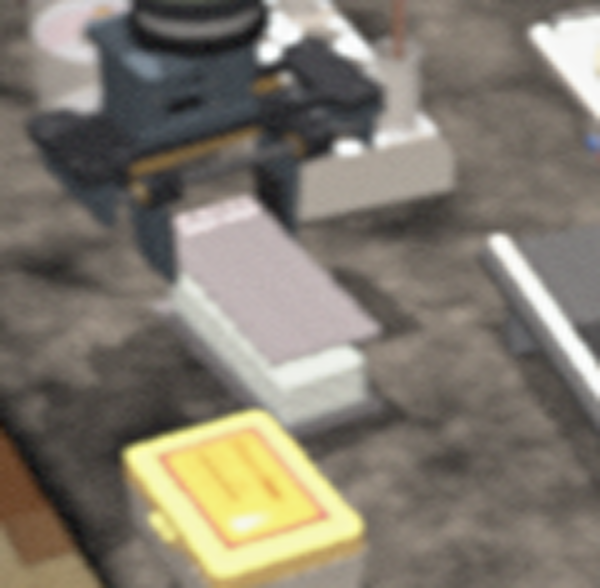

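Run:
```python
from h import *
import pickle
st=pickle.load(open('w18.pkl','rb'))
c=lambda u,v:(235+u/4.5,205+v/4.5); R=np.array(st['eef_rot'])
def tf(uv,z): X=onz('wrist',c(*uv),z,st); return (R.T@(X-st['tool_pos'])*1e3).round(1)
for z in (.038,.040,.042): print('pile top end',z,tf((172,278),z),tf((588,283),z))
print('glass bottom end',tf((195,200),.006),tf((563,205),.006))
print('base end',tf((142,138),.006),tf((620,146),.006))
zt=st['tool_pos'][2]+.019
for p in [(55,307),(705,322),(62,490),(691,490)]: print('plate',tf(p,zt))
```

```text
pile top end 0.038 [ 14.   15.7 -24.1] [14.3 14.9 25. ]
pile top end 0.04 [ 12.   16.4 -23.9] [12.3 15.6 24.7]
pile top end 0.042 [ 10.   17.  -23.6] [10.3 16.3 24.4]
glass bottom end [ 46.   15.9 -24.6] [46.3 15.1 25.5]
base end [ 45.8  24.6 -31.5] [46.2 23.4 33.1]
plate [-19.5  24.1 -31.6]
plate [-19.1  22.4  32.3]
plate [-19.2   4.1 -32.3]
plate [-18.9   3.8  32.2]
```

```bash
python3 -m crank '[[0.004,0,0.0003,-0.005],[0.008,0,0.0005,-0.005],[0.012,0,0.0005,-0.005],[0.015,0,0.0005,-0.005],[0.017,0,0.0005,-0.005],[0.018,0,0.0005,-0.005],[0.018,0,0.0005,-0.005]]'|egrep 'pos|force'; python3 -m crank '[[0.001,0,0,0],[0.002,0,0,0],[0.002,0,0,0]]'|egrep 'pos|force'; python3 -m crank '[[0.001,0,0,0],[0.0015,0,0,0],[0.0015,0,0,0]]'|egrep 'pos|force';python3 -m crank '[[0.0005,0,0,0],[0.001,0,0,0],[0.001,0,0,0]]'|egrep 'pos|force'
```

```text
tool_pos: [0.4245, 0.0019, 0.034]
ft_force: [0.1, 0.0, -2.6]
tool_pos: [0.4245, 0.0019, 0.0321]
ft_force: [-0.2, -0.3, -0.5]
tool_pos: [0.4245, 0.0019, 0.0306]
ft_force: [0.3, -0.6, -1.4]
tool_pos: [0.4245, 0.0019, 0.0296]
ft_force: [-0.1, 0.1, -1.4]
```

```bash
python3 -m crank '[[0.0005,0,0,0],[0.001,0,0,0],[0.001,0,0,0]]'|egrep 'pos|force'; python3 -m crank '[[0.0005,0,0,0],[0.001,0,0,0],[0.001,0,0,0]]'|egrep 'pos|force';python3 - <<'E'
from h import *
import pickle
st=here();print(st['torque']);pickle.dump(st,open('w19.pkl','wb')); im=r.get_image('wrist');cv2.imwrite('pics/w19.png',im); cv2.imwrite('pics/w19c.png',cv2.resize(im[205:315,235:405],None,fx=4.5,fy=4.5,interpolation=cv2.INTER_CUBIC)); print(st['tool_pos'])
t=r.get_image('side');cv2.imwrite('pics/s19.png',cv2.resize(t[220:310,240:330],None,fx=7,fy=6.5,interpolation=cv2.INTER_CUBIC))
E
```

```text
tool_pos: [0.4245, 0.0018, 0.0286]
ft_force: [-0.4, -0.3, -2.4]
tool_pos: [0.4246, 0.0018, 0.0276]
ft_force: [0.2, 0.3, -1.4]
t 32.65 stand [-182.8  170.9   27.6] F [ 0.2  0.3 -1.4] w 0.0639
[-3.32619136e-02  2.42717538e-05  4.20110957e-02]
[0.42459988 0.00180348 0.02760115]
```

View pics/w19c.png

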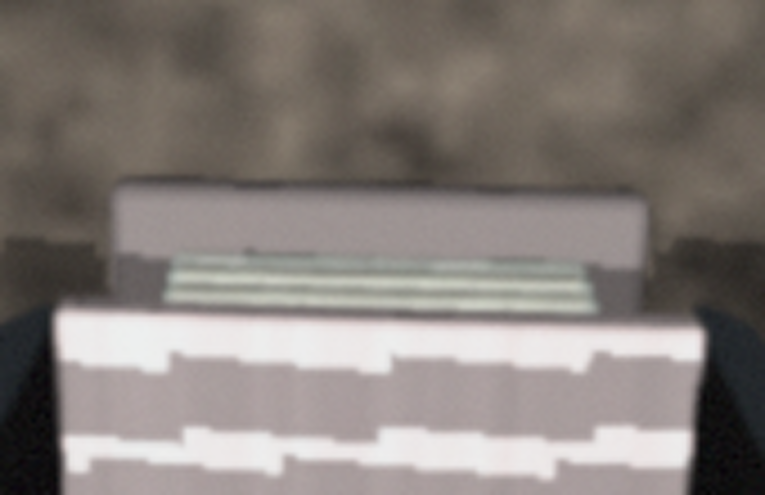

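View pics/s19.png

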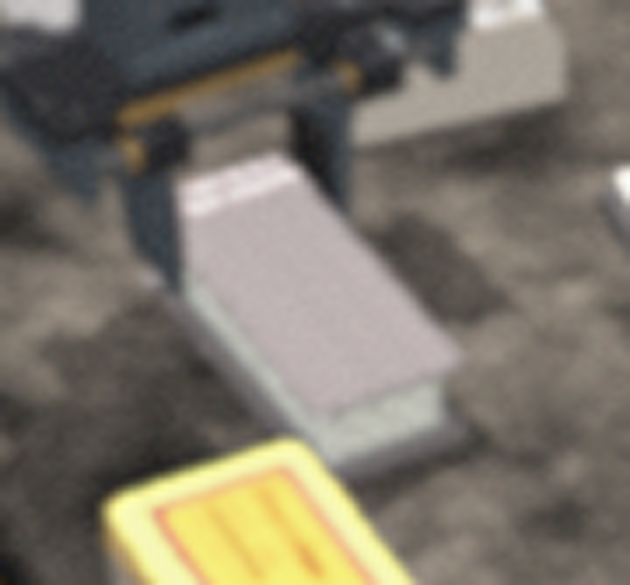

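```bash
python3 - <<'E'
from h import *
import pickle
st=pickle.load(open('w19.pkl','rb'))
c=lambda u,v:(235+u/4.5,205+v/4.5); R=np.array(st['eef_rot'])
def tf(uv,z): X=onz('wrist',c(*uv),z,st); return (R.T@(X-st['tool_pos'])*1e3).round(1)
print('glass bottom end',tf((170,252),.006),tf((585,264),.006))
print('base end',tf((113,181),.006),tf((647,193),.006))
E
python3 -m crank '[[0.0005,0,0,0],[0.001,0,0,0],[0.001,0,0,0]]'|egrep 'pos|force'; python3 -m crank '[[0.0005,0,0,0],[0.001,0,0,0],[0.001,0,0,0]]'|egrep 'pos|force'
```

```text
glass bottom end [ 21.3  16.5 -25.2] [21.6 14.9 25.5]
base end [ 21.1  25.5 -31.8] [21.5 23.9 32.8]
tool_pos: [0.4246, 0.0018, 0.0266]
ft_force: [0.5, 0.1, -0.4]
tool_pos: [0.4247, 0.0018, 0.0265]
ft_force: [-2.0, 0.7, 9.1]
```

```bash
python3 -m crank '[[-0.0005,0,0,0],[-0.0005,0,0,0]]'|egrep 'pos|force'; python3 -m crank '[[0,0,0,0],[0,0,0,0],[0,0,0,0],[0,0,0,0],[0,0,0,0]]' 100;python3 - <<'E'
from h import *
import pickle
st=here();pickle.dump(st,open('w20.pkl','wb')); im=r.get_image('wrist');cv2.imwrite('pics/w20.png',im); 
t=r.get_image('side');cv2.imwrite('pics/s20.png',cv2.resize(t[220:310,240:330],None,fx=7,fy=6.5,interpolation=cv2.INTER_CUBIC))
E
```

```text
tool_pos: [0.4246, 0.0018, 0.0265]
ft_force: [-0.7, -0.2, 5.9]
time: 34.05
tool_pos: [0.4246, 0.0018, 0.026]
eef_rot: [[0.006, -0.096, 0.995], [-0.012, 0.995, 0.097], [-1.0, -0.012, 0.005]]
ft_force: [0.1, -0.2, 0.0]
gripper_width: 0.0913
t 34.05 stand [-182.8  170.9   26. ] F [ 0.1 -0.2  0. ] w 0.0913
```

View pics/w20.png

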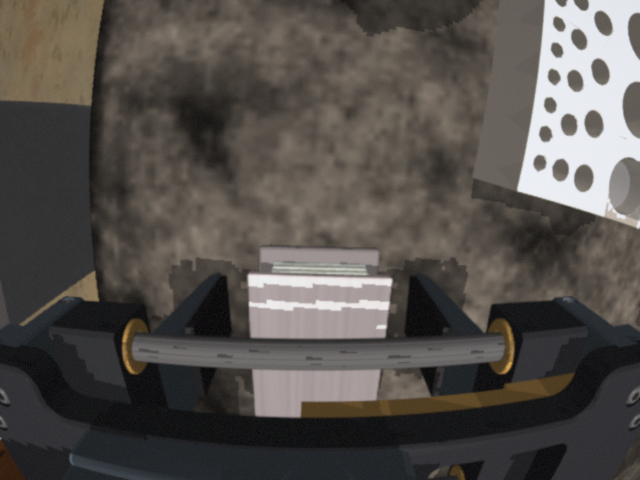

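View pics/s20.png

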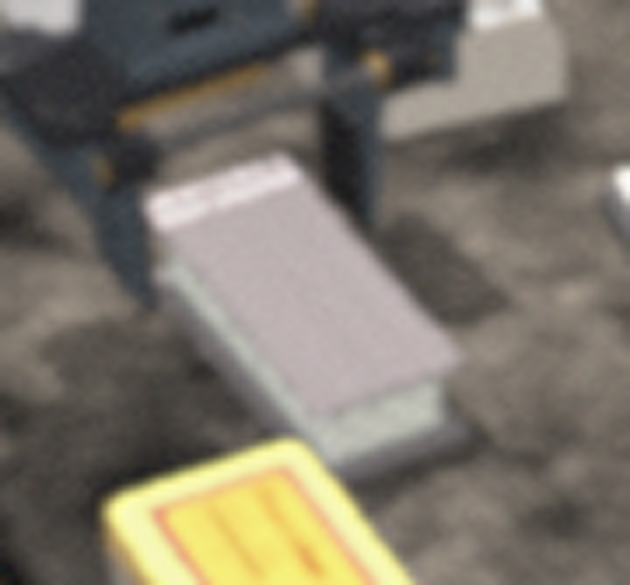

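```bash
python3 -m crank '[[-0.01,0,0,0],[-0.03,0,0,0],[-0.06,0,0,0],[-0.1,0,0,0],[-0.15,0,0,0],[-0.2,0,0,0],[-0.24,-0.01,0.03,0],[-0.26,-0.02,0.07,0],[-0.26,-0.02,0.09,0],[-0.26,-0.02,0.09,0]]';python3 -m crank '[[0,0,0,0],[0,0,0,0]]'>/dev/null
python3 - <<'E'
from h import *
import pickle
st=here();pickle.dump(st,open('w21.pkl','wb')); im=r.get_image('wrist');cv2.imwrite('pics/w21.png',im); cv2.imwrite('pics/w21c.png',cv2.resize(im[130:280,200:330],None,fx=4.5,fy=4,interpolation=cv2.INTER_CUBIC))
t=r.get_image('side');cv2.imwrite('pics/s21.png',cv2.resize(t[220:310,240:330],None,fx=7,fy=6.5,interpolation=cv2.INTER_CUBIC))
E
```

```text
time: 35.15
tool_pos: [0.5165, -0.0064, 0.2876]
eef_rot: [[0.009, -0.096, 0.995], [-0.012, 0.995, 0.096], [-1.0, -0.013, 0.007]]
ft_force: [-0.7, 0.4, -0.0]
gripper_width: 0.0914
t 35.35 stand [-94.2 173.7 286.6] F [ 0.7 -0.1 -0.3] w 0.0912
```

View pics/w21.png

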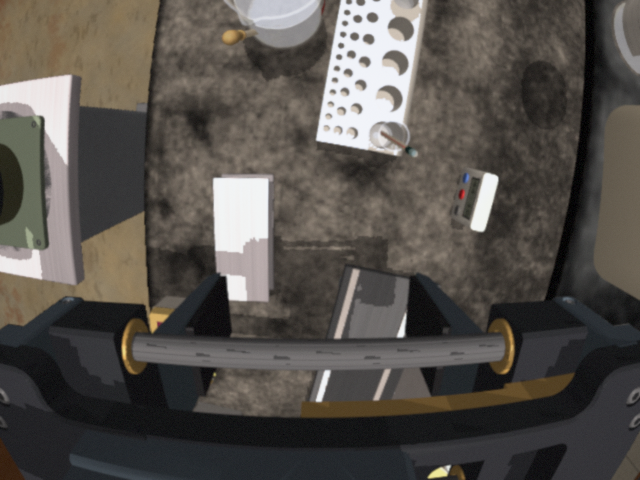

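View pics/s21.png

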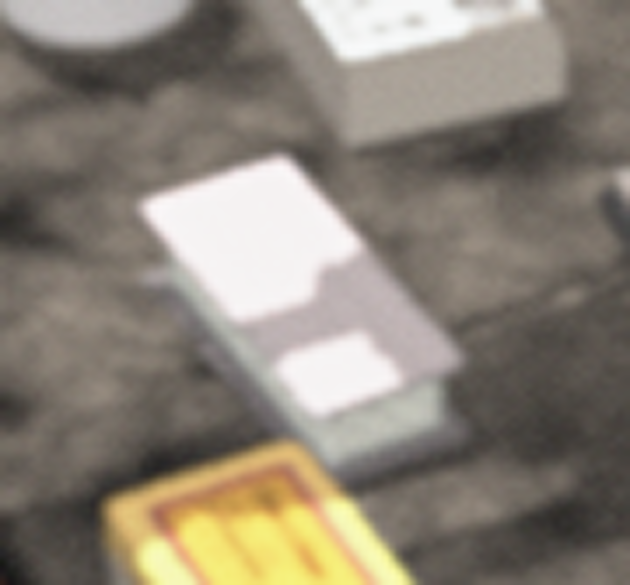

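Run:
```python
from h import *
import pickle
st=pickle.load(open('w21.pkl','rb'))
s=lambda u,v:(240+u/7,220+v/6.5)
P=np.array([onz('side',s(*p),.0455)[:2] for p in [(140,205),(285,153),(465,357),(320,415)]])
v=P[0]-P[3]+P[1]-P[2]; print('plate side',P.mean(0).round(4),np.degrees(np.arctan2(v[1],v[0]))-90,np.linalg.norm(P[0]-P[1]),np.linalg.norm(P[1]-P[2]))
im=r.get_image('top'); cv2.imwrite('pics/t22.png',cv2.resize(im[238:298,240:325],None,fx=9,fy=9,interpolation=cv2.INTER_CUBIC))
im=cv2.imread('pics/w21.png'); cv2.imwrite('pics/w21c.png',cv2.resize(im[165:310,200:290],None,fx=5,fy=4,interpolation=cv2.INTER_CUBIC))
```

```text
plate side [ 0.4286 -0.0521] 3.5177655667307164 0.06606132090696676 0.1503745069031658
```

View pics/t22.png

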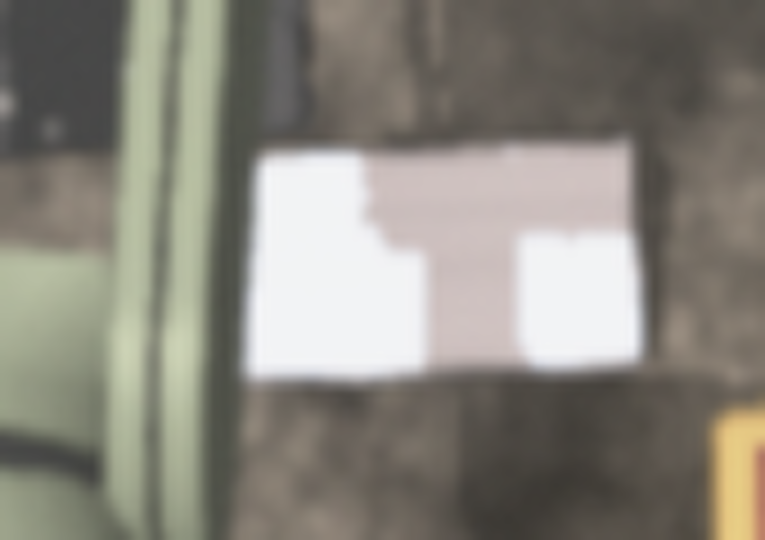

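View pics/w21c.png

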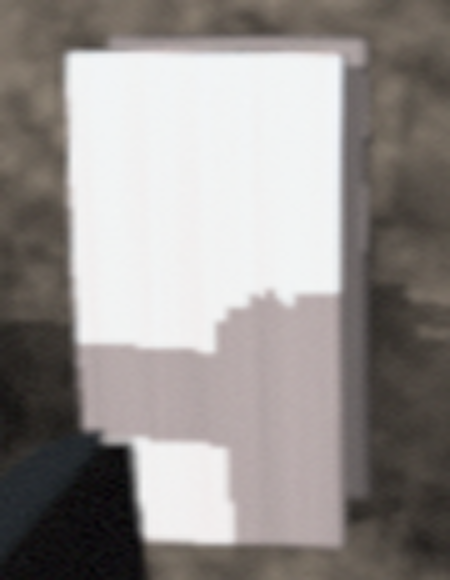

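```bash
python3 -c "
from h import *
here(); print(r.sign_off())"
```

```text
t 35.5 stand [-93.7 173.8 286.8] F [ 0.5 -0.7  0.8] w 0.0912
the job is handed in; nothing more can be done
None
```

The cover plate is lying on the pile of glass plates, flat, centred and square as far as the cameras show. The job was handed in at 35.5 s of the 72 s allowed.

**How it was done:**
- **Lean:** moves could only shift and spin the tool, not tilt it. I tilted it to about 30° by commanding poses beyond the arm's reach, and brought it upright again the same way behind the robot.
- **Slide:** a closed fingertip behind the plate's right end pushed it along the channel until it overhung the deck end by about 44 mm. Its centre stayed about 30 mm inside the edge.
- **Lift and place:** I gripped the overhanging end across its 64 mm width, lifted it off and turned it to match the pile. I lowered it in 1 mm steps until the force showed contact (about 9 N), then opened the gripper and backed away.

**Last checks:**

| Side camera | x (m) | y (m) | Yaw |
|---|---|---|---|
| Plate after release | 0.4286 | -0.0521 | 3.5° |
| Pile before placing | 0.4283 | -0.0524 | 3.5° |

- **Position:** the table puts the plate within about 0.5 mm and a fraction of a degree of the pile.
- **Boxes:** I did not go near the two tip boxes. I did not re-measure them afterwards; the later pictures showed no sign that they had moved.
- **Robot:** it ended clear of everything with the gripper empty. The largest wrist force I saw was about 9 N.

**Disagreements:** the wrist camera and the two fixed cameras differed by 2–3 mm in absolute position. I therefore aligned the plate to the pile within one wrist picture.

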